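# Load the relay box and lock its lid

### The job

Stand all the loose white relays from the bench upright in one neat row on the shelf of the open relay box, one to a bay and right down on the shelf, filling the bays from the robot's left-hand end without leaving an empty one between. Then swing the lid shut and fasten it: push in each of the two sprung quarter-turn studs at its front corners, turn it clockwise a quarter turn and let it spring back so that it locks. Leave the flux bottle, the tape and the navy case where they are.

Things in the scene. Friction and masses are not known exactly. Their poses are not given: they have to be found in the camera images.
- relay1_c (a point): loose white plug-in relay, a plain upright block 28 x 28 x 48 mm, about 60 g; point at its centre, 24 mm above its foot, standing at the start on the 2.4 mm thick green mat that covers the bench to the left of the box; own z axis up, x and y square to its sides. It may be absent from a start.
- relay2_c (a point): loose white plug-in relay, a plain upright block 28 x 28 x 48 mm, about 60 g; point at its centre, 24 mm above its foot, standing at the start on the 2.4 mm thick green mat that covers the bench to the left of the box; own z axis up, x and y square to its sides. It may be absent from a start.
- relay3_c (a point): loose white plug-in relay, a plain upright block 28 x 28 x 48 mm, about 60 g; point at its centre, 24 mm above its foot, standing at the start on the 2.4 mm thick green mat that covers the bench to the left of the box; own z axis up, x and y square to its sides. It may be absent from a start.
- relay4_c (a point): loose white plug-in relay, a plain upright block 28 x 28 x 48 mm, about 60 g; point at its centre, 24 mm above its foot, standing at the start on the 2.4 mm thick green mat that covers the bench to the left of the box; own z axis up, x and y square to its sides. It may be absent from a start.
- relay5_c (a point): loose white plug-in relay, a plain upright block 28 x 28 x 48 mm, about 60 g; point at its centre, 24 mm above its foot, standing at the start on the 2.4 mm thick green mat that covers the bench to the left of the box; own z axis up, x and y square to its sides. It may be absent from a start.
- relay6_c (a point): loose white plug-in relay, a plain upright block 28 x 28 x 48 mm, about 60 g; point at its centre, 24 mm above its foot, standing at the start on the 2.4 mm thick green mat that covers the bench to the left of the box; own z axis up, x and y square to its sides. It may be absent from a start.
- bay1 (a point): bay 1 of 6 of the relay box's shelf, counted from the left end as seen by the robot; point at the middle of the bay on the shelf's surface, 6 mm above the bench. x axis across the row away from the robot, y along the row to the left. Bays are square pockets, 33 x 33 mm inside, at 36 mm centres, parted by black walls 3 mm thick and 26 mm high (tops 32 mm above the bench, so that the upper 22 mm of a relay stand clear of them).
- bay2 (a point): bay 2 of 6 of the relay box's shelf, counted from the left end as seen by the robot; point at the middle of the bay on the shelf's surface, 6 mm above the bench. x axis across the row away from the robot, y along the row to the left. Bays are square pockets, 33 x 33 mm inside, at 36 mm centres, parted by black walls 3 mm thick and 26 mm high (tops 32 mm above the bench, so that the upper 22 mm of a relay stand clear of them).
- bay3 (a point): bay 3 of 6 of the relay box's shelf, counted from the left end as seen by the robot; point at the middle of the bay on the shelf's surface, 6 mm above the bench. x axis across the row away from the robot, y along the row to the left. Bays are square pockets, 33 x 33 mm inside, at 36 mm centres, parted by black walls 3 mm thick and 26 mm high (tops 32 mm above the bench, so that the upper 22 mm of a relay stand clear of them).
- bay4 (a point): bay 4 of 6 of the relay box's shelf, counted from the left end as seen by the robot; point at the middle of the bay on the shelf's surface, 6 mm above the bench. x axis across the row away from the robot, y along the row to the left. Bays are square pockets, 33 x 33 mm inside, at 36 mm centres, parted by black walls 3 mm thick and 26 mm high (tops 32 mm above the bench, so that the upper 22 mm of a relay stand clear of them).
- bay5 (a point): bay 5 of 6 of the relay box's shelf, counted from the left end as seen by the robot; point at the middle of the bay on the shelf's surface, 6 mm above the bench. x axis across the row away from the robot, y along the row to the left. Bays are square pockets, 33 x 33 mm inside, at 36 mm centres, parted by black walls 3 mm thick and 26 mm high (tops 32 mm above the bench, so that the upper 22 mm of a relay stand clear of them).
- bay6 (a point): bay 6 of 6 of the relay box's shelf, counted from the left end as seen by the robot; point at the middle of the bay on the shelf's surface, 6 mm above the bench. x axis across the row away from the robot, y along the row to the left. Bays are square pockets, 33 x 33 mm inside, at 36 mm centres, parted by black walls 3 mm thick and 26 mm high (tops 32 mm above the bench, so that the upper 22 mm of a relay stand clear of them).
- lid_hinge (a point): middle of the lid's hinge line, along the box's rear upper edge, 68 mm above the bench and 74 mm behind the row; axes as the box's (x to the rear, y along the hinge to the left, z up). The grey box is 108 x 232 mm and 68 mm high, its front wall only 22 mm; the row lies 28 mm behind the inner face of the front wall, 72 mm in front of that of the rear wall.
- lid (a joint): angle of the aluminium lid (288 x 112 x 3 mm), rad: 0 shut flat on the box, 1.75 fully open; it starts standing open at the rear of the box. A stiff hinge (0.3 N m) keeps it at any angle; it shuts towards the robot.
- lid_handle (a point): centre of the black round grip bar of the lid, 10 mm thick and 56 mm long, parallel to the hinge; with the lid shut it lies along the front edge, its axis 90 mm in front of the hinge line, 22 mm above the lid's top face (93 mm above the bench). z axis is the lid's outward normal (up when shut, to the rear when open).
- left_wing (a point): centre of the dark wing of the left quarter-turn stud in the lid's front left corner, 130 mm to the left of the lid's middle, 90 mm in front of the hinge line: a bar 32 mm long (its y axis), 9 mm thick (its x axis), 22 mm high, its lower edge 8 mm above the lid's top face while not pushed in; with the lid shut its centre is then 90 mm above the bench. z along the stud, out of the lid.
- left_push (a joint): how far the left stud is pushed in, m: 0 free, 0.007 hard stop; spring 4 N rising to 11 N. With the lid shut its cross pin sits in the catch plate's slot and the stud turns only while pushed in 4.5 mm or more; locked, the spring draws the pin into a notch and this reads about 0.003.
- left_turn (a joint): angle of the left stud, rad, growing clockwise as seen from above the lid: 0 unlocked (wing along the box's length), 1.57 locked (wing pointing front to rear), hard stop 1.6. Unlocked it must be near 0 for the lid to shut.
- right_wing (a point): centre of the dark wing of the right quarter-turn stud in the lid's front right corner, 130 mm to the right of the lid's middle, 90 mm in front of the hinge line: a bar 32 mm long (its y axis), 9 mm thick (its x axis), 22 mm high, its lower edge 8 mm above the lid's top face while not pushed in; with the lid shut its centre is then 90 mm above the bench. z along the stud, out of the lid.
- right_push (a joint): how far the right stud is pushed in, m: 0 free, 0.007 hard stop; spring 4 N rising to 11 N. With the lid shut its cross pin sits in the catch plate's slot and the stud turns only while pushed in 4.5 mm or more; locked, the spring draws the pin into a notch and this reads about 0.003.
- right_turn (a joint): angle of the right stud, rad, growing clockwise as seen from above the lid: 0 unlocked (wing along the box's length), 1.57 locked (wing pointing front to rear), hard stop 1.6. Unlocked it must be near 0 for the lid to shut.
- flux_c (a point): bystander: cream flux bottle, 40 mm across, 100 mm high; point at half height
- tape_c (a point): bystander: black roll of tape, 67 mm across, 19 mm high; point at half height
- navy_c (a point): bystander: navy case 61 x 115 x 50 mm; point at its centre

How it is judged (in metres and radians):
On the way, in this order (a step that is already met when the one before it is completed fails the run):
1. all relays stand in the row, bays filled from the left (angle between each of relay1_c, relay2_c, relay3_c, relay4_c, relay5_c, relay6_c's own z axis and vertical below 0.08 rad and height (world z) of relay1_c between 0.026 and 0.034 m and (angle between the x axis of relay1_c and the x axis of bay1, either way round below 0.26 rad or angle between the x axis of relay1_c and the y axis of bay1, either way round below 0.26 rad) and (horizontal distance between relay1_c and bay1 below 0.007 m or (horizontal distance between relay1_c and bay2 below 0.007 m and horizontal distance between any of relay2_c, relay3_c, relay4_c, relay5_c, relay6_c and bay1 below 0.007 m) or (horizontal distance between relay1_c and bay3 below 0.007 m and horizontal distance between any of relay2_c, relay3_c, relay4_c, relay5_c, relay6_c and bay2 below 0.007 m) or (horizontal distance between relay1_c and bay4 below 0.007 m and horizontal distance between any of relay2_c, relay3_c, relay4_c, relay5_c, relay6_c and bay3 below 0.007 m) or (horizontal distance between relay1_c and bay5 below 0.007 m and horizontal distance between any of relay2_c, relay3_c, relay4_c, relay5_c, relay6_c and bay4 below 0.007 m) or (horizontal distance between relay1_c and bay6 below 0.007 m and horizontal distance between any of relay2_c, relay3_c, relay4_c, relay5_c, relay6_c and bay5 below 0.007 m)) and height (world z) of relay2_c between 0.026 and 0.034 m and (angle between the x axis of relay2_c and the x axis of bay1, either way round below 0.26 rad or angle between the x axis of relay2_c and the y axis of bay1, either way round below 0.26 rad) and (horizontal distance between relay2_c and bay1 below 0.007 m or (horizontal distance between relay2_c and bay2 below 0.007 m and horizontal distance between any of relay1_c, relay3_c, relay4_c, relay5_c, relay6_c and bay1 below 0.007 m) or (horizontal distance between relay2_c and bay3 below 0.007 m and horizontal distance between any of relay1_c, relay3_c, relay4_c, relay5_c, relay6_c and bay2 below 0.007 m) or (horizontal distance between relay2_c and bay4 below 0.007 m and horizontal distance between any of relay1_c, relay3_c, relay4_c, relay5_c, relay6_c and bay3 below 0.007 m) or (horizontal distance between relay2_c and bay5 below 0.007 m and horizontal distance between any of relay1_c, relay3_c, relay4_c, relay5_c, relay6_c and bay4 below 0.007 m) or (horizontal distance between relay2_c and bay6 below 0.007 m and horizontal distance between any of relay1_c, relay3_c, relay4_c, relay5_c, relay6_c and bay5 below 0.007 m)) and height (world z) of relay3_c between 0.026 and 0.034 m and (angle between the x axis of relay3_c and the x axis of bay1, either way round below 0.26 rad or angle between the x axis of relay3_c and the y axis of bay1, either way round below 0.26 rad) and (horizontal distance between relay3_c and bay1 below 0.007 m or (horizontal distance between relay3_c and bay2 below 0.007 m and horizontal distance between any of relay1_c, relay2_c, relay4_c, relay5_c, relay6_c and bay1 below 0.007 m) or (horizontal distance between relay3_c and bay3 below 0.007 m and horizontal distance between any of relay1_c, relay2_c, relay4_c, relay5_c, relay6_c and bay2 below 0.007 m) or (horizontal distance between relay3_c and bay4 below 0.007 m and horizontal distance between any of relay1_c, relay2_c, relay4_c, relay5_c, relay6_c and bay3 below 0.007 m) or (horizontal distance between relay3_c and bay5 below 0.007 m and horizontal distance between any of relay1_c, relay2_c, relay4_c, relay5_c, relay6_c and bay4 below 0.007 m) or (horizontal distance between relay3_c and bay6 below 0.007 m and horizontal distance between any of relay1_c, relay2_c, relay4_c, relay5_c, relay6_c and bay5 below 0.007 m)) and height (world z) of relay4_c between 0.026 and 0.034 m and (angle between the x axis of relay4_c and the x axis of bay1, either way round below 0.26 rad or angle between the x axis of relay4_c and the y axis of bay1, either way round below 0.26 rad) and (horizontal distance between relay4_c and bay1 below 0.007 m or (horizontal distance between relay4_c and bay2 below 0.007 m and horizontal distance between any of relay1_c, relay2_c, relay3_c, relay5_c, relay6_c and bay1 below 0.007 m) or (horizontal distance between relay4_c and bay3 below 0.007 m and horizontal distance between any of relay1_c, relay2_c, relay3_c, relay5_c, relay6_c and bay2 below 0.007 m) or (horizontal distance between relay4_c and bay4 below 0.007 m and horizontal distance between any of relay1_c, relay2_c, relay3_c, relay5_c, relay6_c and bay3 below 0.007 m) or (horizontal distance between relay4_c and bay5 below 0.007 m and horizontal distance between any of relay1_c, relay2_c, relay3_c, relay5_c, relay6_c and bay4 below 0.007 m) or (horizontal distance between relay4_c and bay6 below 0.007 m and horizontal distance between any of relay1_c, relay2_c, relay3_c, relay5_c, relay6_c and bay5 below 0.007 m)) and height (world z) of relay5_c between 0.026 and 0.034 m and (angle between the x axis of relay5_c and the x axis of bay1, either way round below 0.26 rad or angle between the x axis of relay5_c and the y axis of bay1, either way round below 0.26 rad) and (horizontal distance between relay5_c and bay1 below 0.007 m or (horizontal distance between relay5_c and bay2 below 0.007 m and horizontal distance between any of relay1_c, relay2_c, relay3_c, relay4_c, relay6_c and bay1 below 0.007 m) or (horizontal distance between relay5_c and bay3 below 0.007 m and horizontal distance between any of relay1_c, relay2_c, relay3_c, relay4_c, relay6_c and bay2 below 0.007 m) or (horizontal distance between relay5_c and bay4 below 0.007 m and horizontal distance between any of relay1_c, relay2_c, relay3_c, relay4_c, relay6_c and bay3 below 0.007 m) or (horizontal distance between relay5_c and bay5 below 0.007 m and horizontal distance between any of relay1_c, relay2_c, relay3_c, relay4_c, relay6_c and bay4 below 0.007 m) or (horizontal distance between relay5_c and bay6 below 0.007 m and horizontal distance between any of relay1_c, relay2_c, relay3_c, relay4_c, relay6_c and bay5 below 0.007 m)) and height (world z) of relay6_c between 0.026 and 0.034 m and (angle between the x axis of relay6_c and the x axis of bay1, either way round below 0.26 rad or angle between the x axis of relay6_c and the y axis of bay1, either way round below 0.26 rad) and (horizontal distance between relay6_c and bay1 below 0.007 m or (horizontal distance between relay6_c and bay2 below 0.007 m and horizontal distance between any of relay1_c, relay2_c, relay3_c, relay4_c, relay5_c and bay1 below 0.007 m) or (horizontal distance between relay6_c and bay3 below 0.007 m and horizontal distance between any of relay1_c, relay2_c, relay3_c, relay4_c, relay5_c and bay2 below 0.007 m) or (horizontal distance between relay6_c and bay4 below 0.007 m and horizontal distance between any of relay1_c, relay2_c, relay3_c, relay4_c, relay5_c and bay3 below 0.007 m) or (horizontal distance between relay6_c and bay5 below 0.007 m and horizontal distance between any of relay1_c, relay2_c, relay3_c, relay4_c, relay5_c and bay4 below 0.007 m) or (horizontal distance between relay6_c and bay6 below 0.007 m and horizontal distance between any of relay1_c, relay2_c, relay3_c, relay4_c, relay5_c and bay5 below 0.007 m))), for 0.2 s.
2. the lid is shut (value of joint lid below 0.03 rad), for 0.2 s.
3. both studs are turned and locked (value of joint each of left_turn, right_turn above 1.35 rad and value of joint left_push between 0.0015 and 0.0045 m and value of joint right_push between 0.0015 and 0.0045 m), for 0.2 s.
At the end, for the whole second after the job is handed in: Every relay stands on the shelf, tilt < 0.08 rad, within 7 mm of a bay's middle, square within 0.26 rad, bays filled from the left with none skipped; lid shut (< 0.03 rad); both studs turned > 1.35 rad and sprung back into the notch (pushed in 1.5 to 4.5 mm) (all of step 1 and all of step 3 and value of joint lid below 0.03 rad); the robot touches nothing.
It fails at once if the flux bottle is moved more than 3 cm (distance of flux_c from where it was at the start of the episode above 0.03 m).
It fails at once if the tape roll is moved more than 3 cm (distance of tape_c from where it was at the start of the episode above 0.03 m).
It fails at once if the navy case is moved more than 3 cm (distance of navy_c from where it was at the start of the episode above 0.03 m).
Of relay1, relay2, relay3, relay4, relay5, relay6 only 4 to 6 are there at a start; the rules pass over those that are not, and their reading is None.
At some moment in a run one of relay1, relay2, relay3, relay4, relay5, relay6 may be knocked a few centimetres aside while the robot is not near it.
Once in a run the grip may slacken for a moment while it holds something.
It also fails if it takes over 210 s, if anything falls off the work surface, if the arm or the gripper's body presses on something with over 40 N, if the wrist force passes 120 N, or if a joint passes its speed limit or range.

### The arm

A 6-joint arm with a two-finger parallel gripper is mounted at the origin on a cart in front of the work surface, level with it; the furniture and walls round the work are solid. World frame = base frame: x ahead of the robot, y to its left, z up, the work surface at z = 0. Lengths are in m, angles in degrees, forces in N, time in s.
With the tool pointing down it reaches from about 0.35 to 0.875 m from the base axis. Payload 4.2 kg.
Tool frame: the origin (TCP) lies where the fingers leave the gripper's body, on its centre line; the fingertips stand 70 mm ahead of it and the grasp point (between the pads) lies 51 mm ahead of it; z points along the fingers, y is the direction in which the jaws open and shut (so a half turn about z gives the same grasp; the last joint's range is limited). The gripper opens to 87 mm and grips with 3 to 60 N. Pads are 19 mm wide; open, the fingers measure 117 mm over their backs; the gripper's body (75 mm by 190 mm) begins 51 mm behind the grasp point.
Start: joints at [-61.845, 22.042, 0.453, 0, -68.411, -14.817], TCP at [0.144, -0.608, 0.292] pointing down, gripper open.
Joint ranges: [-179.83, 179.83], [-69.29, 118.12], [-61.27, 80.66], [-181.25, 117.63], [-171.15, -9.14], [-177.46, 177.46]. Speed limits (degrees/s): [159.86, 159.86, 180, 180, 180, 180].

### API

Orientations are given as a 3x3 rotation matrix whose columns are the frame's x, y, z axes.
In Python, from station import sense, capture, camera_model, finish_job gives the robot as it stands.
- The arm moves only by the shell command python3 -m inch 'ROWS'. ROWS is JSON, a list of rows, each an object with "hand": the closure, from 0 (fully open) to 1 (shut); "slide": the shift along the world's x, y, z in cm, a list of three; "yaw": the turn about the world's z in rad. A call has 1 to 10 rows; each row is the pose to reach, as a shift and turn from the pose commanded when the call began; what a row does not reach only later rows make up. A row lasts 1/8 s, in which the tool goes at most 62.5 mm and 10.7 degrees, less where a joint would pass 70% of its speed; a pose out of reach is approached as far as the arm can. A call with a gripper value outside its range is refused whole. The fingers move at their own pace and stop on an object; the grip force is fixed at half the most. Time passes only in rows, so rows that repeat a pose let the fingers close. It gives the time, the measured TCP pose, the force and the opening at its end, in the units of the state.
- sense(): the state, without advancing time (a new reading comes with each control period).
- capture(name): name is "scene" or "top" or "wrist"; returns the picture (384x512x3 uint8, blue, green, red); there is no depth.
- camera_model(name): a dict with "mtx" (3x3 intrinsics, pixels), "xyz" and "orientation" of the camera in the world; the wrist camera has in their place "tool_from_camera" (4x4, takes a point from camera to tool coordinates, whose origin is the TCP and whose axes are the flange's). Camera axes: x right, y up, looking along -z (the intrinsics and any distortion apply to the point x, -y, -z); pixel columns grow to the right and rows downward; lengths in m; the calibration is good to about 2 mm. The wrist camera is an equidistant fisheye: a pixel r from the principal point sees the ray r / f radians off the axis. A picture is of the moment at which its call begins: read the wrist's pose just before it. camera_model takes no time and is no camera call.
- finish_job(): hands the job in, once; it reports no verdict.
The state is a dict: "time_s": time; "joints": joint angles; "joint_velocities": joint speeds; "effort": joint torques, N m; "tcp_pos": TCP position; "ee_rot": TCP orientation; "wrist_force": force on the tool from outside, world axes, zero at the start; "moment": the same for the moment, N m; "gripper_width": opening from 0.0 (shut) to 1.0 (fully open).
Only numpy, scipy, OpenCV 4.12 (cv2) and the standard library are available. Lean on these libraries where they do the work, as an engineer would, in place of code of your own. Each camera call takes 0.05 s, during which the arm holds its last target. There are 200 camera calls.

## Working session

There is one attempt and no reset: what is moved stays moved. The work goes in short steps, Python scripts to look and compute and a shell command to move; the robot and the scene stay as the last step left them, time stands still between calls to the robot, and variables do not carry over. Pictures are saved under pics/ and viewed, about 12 in all and at most 16, crops included, and the job is handed in when it is done.

```bash
ls; mkdir -p pics; python3 - <<'E'
from station import *
import cv2,numpy as np
s=sense();print(s)
for n in("scene","top","wrist"):
    im=capture(n);cv2.imwrite(f"pics/{n}0.png",im);print(n,camera_model(n))
E
```

```text
pics
{'time_s': 0.0, 'joints': array([-6.18461759e+01,  2.20901507e+01,  3.79626852e-01, -2.80766334e-02,
       -6.84102863e+01, -1.48166926e+01]), 'joint_velocities': array([-0.01955486, -0.04410579,  0.02920023, -0.05169558,  0.00212048,
       -0.11913269]), 'effort': array([ 2.27789542e-05, -3.90667534e+01,  1.87407088e+01,  4.22013760e+00,
        1.09680853e-02, -2.03557165e-04]), 'tcp_pos': array([ 0.1440947 , -0.60770151,  0.29116719]), 'ee_rot': array([[-9.73071240e-01, -2.30503816e-01, -5.93131524e-04],
       [-2.30504558e-01,  9.73069035e-01,  2.07401725e-03],
       [ 9.90890289e-05,  2.15488606e-03, -9.99997673e-01]]), 'wrist_force': array([-0.04067643,  0.43713134, -0.10857185]), 'moment': array([ 0.02030136,  0.04569951, -0.00110085]), 'gripper_width': 0.9998544515545754}
scene {'mtx': array([[446.82534768,   0.        , 258.86332408],
       [  0.        , 446.82534768, 187.25213464],
       [  0.        ,   0.        ,   1.        ]]), 'xyz': array([-0.22778387,  0.79317105,  1.10768967]), 'orientation': array([[-0.72928903,  0.45314369, -0.51263856],
       [-0.68
[... 295 characters left out ...]
51653]), 'orientation': array([[-0.00505485,  0.98519103, -0.17138578],
       [-0.99978612, -0.001542  ,  0.02062366],
       [ 0.02005397,  0.17145338,  0.98498811]])}
wrist {'mtx': array([[297.31863964,   0.        , 258.68360543],
       [  0.        , 297.31863964, 194.7084804 ],
       [  0.        ,   0.        ,   1.        ]]), 'tool_from_camera': array([[ 2.09767638e-04,  9.60379257e-01,  2.78696322e-01,
         7.64646440e-02],
       [ 9.99999934e-01, -1.18872346e-04, -3.43043959e-04,
        -3.38176110e-04],
       [-2.96323017e-04,  2.78696375e-01, -9.60379218e-01,
        -9.22360067e-02],
       [ 0.00000000e+00,  0.00000000e+00,  0.00000000e+00,
         1.00000000e+00]])}
```

View pics/top0.png

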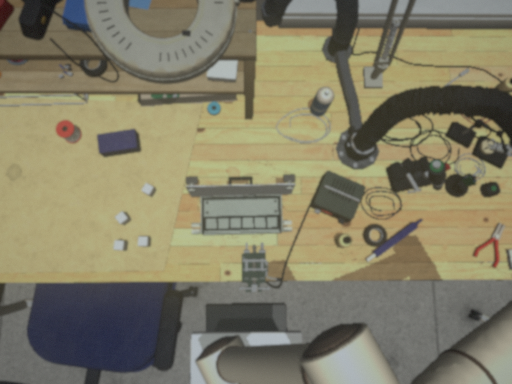

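View pics/scene0.png

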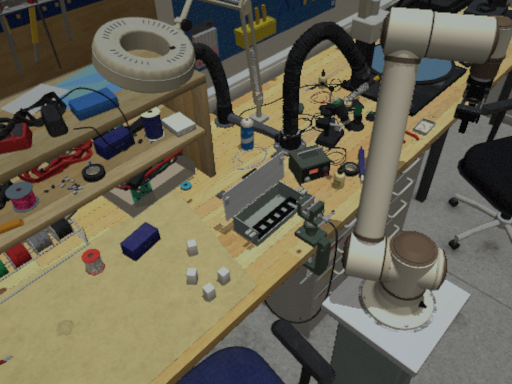

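```bash
python3 - <<'E'
import cv2,numpy as np
a=cv2.imread("pics/scene0.png");t=cv2.imread("pics/top0.png");w=cv2.imread("pics/wrist0.png")
c1=cv2.resize(a[155:245,215:335],(400,300),interpolation=cv2.INTER_CUBIC)
c2=cv2.resize(a[0:150,400:512],(224,300),interpolation=cv2.INTER_CUBIC)
c3=cv2.resize(t[165:255,100:310],(700,300),interpolation=cv2.INTER_CUBIC)
o=np.zeros((600,800,3),np.uint8);o[:300,:400]=c1;o[:300,400:624]=c2;o[300:,:700]=c3
o[:132,624:]=cv2.resize(w,(176,132))
cv2.imwrite("pics/m1.png",o)
E
```

```text
(no output)
```

View pics/m1.png

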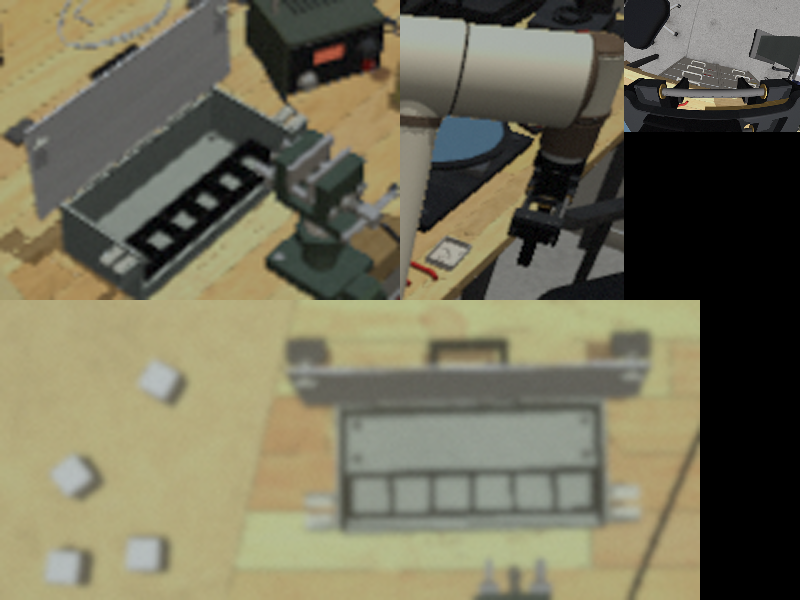

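```bash
cat > h.py <<'E'
from station import *
import cv2,numpy as np
def cam(n,s=None):
    m=camera_model(n);K=m["mtx"]
    if n=="wrist":
        T=m["tool_from_camera"];R=s["ee_rot"]
        return K,s["ee_rot"]@T[:3,:3],s["tcp_pos"]+R@T[:3,3]
    return K,m["orientation"],m["xyz"]
def cast(n,px,z,s=None):
    "pixels Nx2 -> world points on plane z"
    K,R,o=cam(n,s);p=(np.atleast_2d(px).astype(float)-K[:2,2])/K[0,0]
    if n=="wrist":
        r=np.linalg.norm(p,axis=1)+1e-12
        d=np.c_[p[:,0]/r*np.sin(r),-p[:,1]/r*np.sin(r),-np.cos(r)]
    else: d=np.c_[p[:,0],-p[:,1],-np.ones(len(p))]
    d=d@R.T
    return o+d*((z-o[2])/d[:,2])[:,None]
def proj(n,P,s=None):
    K,R,o=cam(n,s);c=(np.atleast_2d(P)-o)@R
    q=np.c_[c[:,0],-c[:,1],-c[:,2]]
    if n=="wrist":
        rho=np.hypot(q[:,0],q[:,1]);f=np.arctan2(rho,q[:,2])/(rho+1e-12)
        uv=q[:,:2]*f[:,None]
    else: uv=q[:,:2]/q[:,2:]
    return uv*K[0,0]+K[:2,2]
def snap(n,name):
    s=sense();im=capture(n);cv2.imwrite(f"pics/{name}.png",im);return s,im
def yaw(s): return np.arctan2(s["ee_rot"][1,1],s["ee_rot"][0,1])
E
python3 - <<'E'
from h import *
px=[(148,188),(122,217),(120,244),(144,240)]
print(cast("top",px,.0504).round(3))
# box interior corners in top: from crop scale 10/3
c=np.array([(350,510),(595,510)])*.3+[0,0]
sc=lambda x,y:(100+x*.3,165+(y-300)*.3)
print("bay1,6",cast("top",[sc(370,494),sc(574,490)],.006).round(3))
print("lid top edge",cast("top",[sc(287,367),sc(650,362)],.178).round(3))
print("navy,tape,flux",cast("top",[(119,141),(375,235),(321,98),(66,128),(254,250),(254,285),(240,250),(268,250)],.05).round(3))
E
python3 -m inch '[{"hand":0,"slide":[6,6,2],"yaw":0},{"hand":0,"slide":[12,12,2],"yaw":0},{"hand":0,"slide":[16,18,2],"yaw":0},{"hand":0,"slide":[16,24,2],"yaw":0},{"hand":0,"slide":[16,30,2],"yaw":0},{"hand":0,"slide":[16,36,2],"yaw":0},{"hand":0,"slide":[16,42,2],"yaw":0},{"hand":0,"slide":[16,48,2],"yaw":0},{"hand":0,"slide":[16,54,2],"yaw":0},{"hand":0,"slide":[16,60,2],"yaw":0}]'
```

```text
[[0.559 0.284 0.05 ]
 [0.475 0.354 0.05 ]
 [0.398 0.356 0.05 ]
 [0.409 0.289 0.05 ]]
bay1,6 [[ 0.461  0.104  0.006]
 [ 0.463 -0.077  0.006]]
lid top edge [[ 0.544  0.157  0.178]
 [ 0.548 -0.127  0.178]]
navy,tape,flux [[ 0.699  0.374  0.05 ]
 [ 0.421 -0.369  0.05 ]
 [ 0.834 -0.227  0.05 ]
 [ 0.739  0.531  0.05 ]
 [ 0.38  -0.022  0.05 ]
 [ 0.283 -0.021  0.05 ]
 [ 0.38   0.018  0.05 ]
 [ 0.38  -0.061  0.05 ]]
time_s: 1.4
tcp_pos: [0.3035, -0.0366, 0.3125]
ee_rot: [[-0.973, -0.23, 0.002], [-0.23, 0.973, 0.001], [-0.002, 0.0, -1.0]]
wrist_force: [1.8, 0.8, 0.0]
gripper_width: 1.001
```

```bash
python3 -m inch '[{"hand":0,"slide":[5,2.5,2],"yaw":-0.117},{"hand":0,"slide":[10,5,4],"yaw":-0.233},{"hand":0,"slide":[10,5,4],"yaw":-0.233},{"hand":0,"slide":[10,5,4],"yaw":-0.233}]'; python3 -c "
from h import *
s,im=snap('wrist','wbox');print(s['time_s'],s['tcp_pos'],yaw(s)); np.save('wbox.npy',s,allow_pickle=True)"
python3 -m inch '[{"hand":0,"slide":[1,5,0],"yaw":0},{"hand":0,"slide":[2,10,0],"yaw":0},{"hand":0,"slide":[3,15,0],"yaw":0},{"hand":0,"slide":[4,20,0],"yaw":0},{"hand":0,"slide":[4,26,0],"yaw":0},{"hand":0,"slide":[4,29,0],"yaw":0},{"hand":0,"slide":[4,29,0],"yaw":0},{"hand":0,"slide":[4,29,0],"yaw":0}]'; python3 -c "
from h import *
s,im=snap('wrist','wrel');print(s['time_s'],s['tcp_pos'],yaw(s)); np.save('wrel.npy',s,allow_pickle=True)
a=cv2.imread('pics/wbox.png');cv2.imwrite('pics/m2.png',cv2.resize(np.vstack([a,im]),None,fx=.78,fy=.78))"
```

```text
time_s: 1.9
tcp_pos: [0.4035, 0.0116, 0.3514]
ee_rot: [[-1.0, -0.0, -0.002], [-0.0, 1.0, -0.0], [0.002, -0.0, -1.0]]
wrist_force: [-0.4, -0.4, -0.2]
gripper_width: 1.001
1.9 [0.40350697 0.0116188  0.35141617] 1.5709009712301425
time_s: 2.95
tcp_pos: [0.4438, 0.3004, 0.3523]
ee_rot: [[-1.0, 0.001, -0.0], [0.001, 1.0, -0.0], [0.0, -0.0, -1.0]]
wrist_force: [0.6, 0.9, 0.5]
gripper_width: 1.004
2.95 [0.44377969 0.30036016 0.3522683 ] 1.5698807884841115
```

View pics/m2.png

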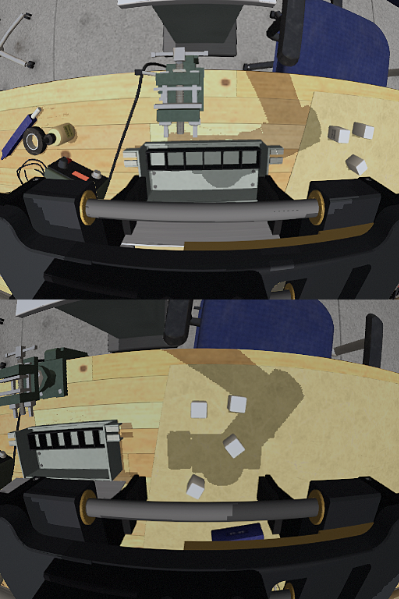

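```bash
python3 - <<'E'
from h import *
im=cv2.imread('pics/wrel.png');a=cv2.imread('pics/wbox.png')
o=np.zeros((600,800,3),np.uint8)
o[:300,:390]=cv2.resize(im[110:260,225:420],(390,300),interpolation=cv2.INTER_CUBIC)
c=a[165:270,160:380];o[300:,:]=cv2.resize(c,(628*2*10//20+0,300)).repeat(1,1)[:, :800] if 0 else np.pad(cv2.resize(c,(628,300),interpolation=cv2.INTER_CUBIC),((0,0),(0,172),(0,0)))
cv2.imwrite('pics/m3.png',o)
h=cv2.cvtColor(im,cv2.COLOR_BGR2HSV)
for x,y in [(250,140),(306,134),(298,187),(253,236)]:
    print(im[y-6:y+8:3,x-6:x+8:4].min(2))
E
```

```text
[[120 180 180 181]
 [122 181 180 180]
 [126 181 181 180]
 [116 180 180 179]
 [121 181 180 180]]
[[180 179 180 180]
 [180 180 180 180]
 [180 181 179 180]
 [180 180 180 180]
 [180 179 180 180]]
[[ 86  98 184 185]
 [ 94 184 181 180]
 [182 181 181 180]
 [181 181 181 180]
 [185 180 180 180]]
[[ 92  85  74  59]
 [102  98  86  80]
 [188 109  98  91]
 [181 181 165  96]
 [181 180 181 185]]
```

View pics/m3.png

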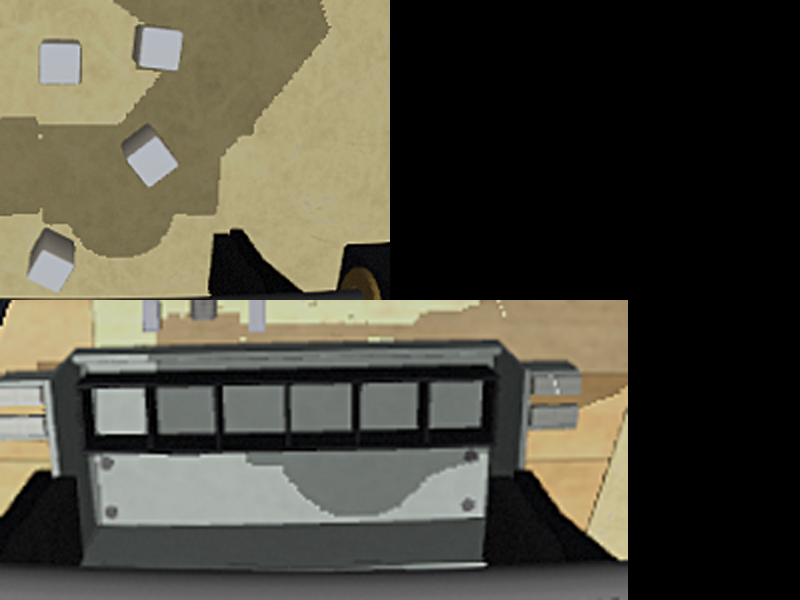

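```bash
cat > rel.py <<'E'
from h import *
def relays(im,s,lo=170,roi=None,zt=.0504,n="wrist"):
    m=((im.min(2)>lo)&(im.max(2).astype(int)-im.min(2)<40)).astype(np.uint8)
    if roi: x0,y0,x1,y1=roi;k=np.zeros_like(m);k[y0:y1,x0:x1]=1;m*=k
    out=[]
    for c in cv2.findContours(m,cv2.RETR_EXTERNAL,cv2.CHAIN_APPROX_NONE)[0]:
        if cv2.contourArea(c)<100: continue
        P=cast(n,c[:,0],zt,s)[:,:2]
        (cx,cy),(w,h),a=cv2.minAreaRect((P*1e3).astype(np.float32))
        if 20<w<40 and 20<h<40: out.append((cx,cy,w,h,(a+45)%90-45,c[:,0].mean(0)))
    return out
E
python3 - <<'E'
from rel import *
s=np.load('wrel.npy',allow_pickle=True).item();im=cv2.imread('pics/wrel.png')
for r in relays(im,s,roi=(225,100,420,260)):print([np.round(v,1) for v in r])
s=np.load('wbox.npy',allow_pickle=True).item();im=cv2.imread('pics/wbox.png')
k=628/220
g=im.min(2);C=[]
m=(g>75).astype(np.uint8)
for i in range(6):
    x=160+(120+66.8*i)/k;y=165+110/k
    k0=np.zeros_like(m);k0[int(y-11):int(y+11),int(x-11):int(x+11)]=1
    ys,xs=np.nonzero(m*k0)
    _,lab=cv2.connectedComponents(m*k0);L=lab[int(y),int(x)]
    ys,xs=np.nonzero(lab==L)
    lo=cast("wrist",np.c_[xs,ys],.006,s);hi=cast("wrist",np.c_[xs,ys],.032,s)
    p=lambda a,q:np.percentile(a,q)
    print(i,len(xs),(xs.min(),xs.max(),ys.min(),ys.max()),"x far(lo)",p(lo[:,0],97).round(4),"x near(hi)",p(hi[:,0],3).round(4),"y lo",p(lo[:,1],[3,97]).round(4),"y hi",p(hi[:,1],[3,97]).round(4))
E
```

```text
[np.float64(559.2), np.float64(286.9), np.float64(25.3), np.float64(24.6), np.float64(-29.2), array([249.8, 245.3])]
[np.float64(475.8), np.float64(358.3), np.float64(25.8), np.float64(25.5), np.float64(38.5), array([300.9, 190.4])]
[np.float64(408.2), np.float64(294.5), np.float64(25.3), np.float64(25.5), np.float64(-0.2), array([254.6, 141.3])]
[np.float64(397.6), np.float64(361.8), np.float64(25.5), np.float64(26.0), np.float64(-4.2), array([304.7, 134. ])]
0 298 (np.int64(192), np.int64(211), np.int64(196), np.int64(211)) x far(lo) 0.4801 x near(hi) 0.4478 y lo [-0.0922 -0.0642] y hi [-0.086  -0.0598]
1 321 (np.int64(215), np.int64(235), np.int64(195), np.int64(211)) x far(lo) 0.4798 x near(hi) 0.4478 y lo [-0.0562 -0.0269] y hi [-0.0522 -0.0247]
2 331 (np.int64(238), np.int64(258), np.int64(195), np.int64(210)) x far(lo) 0.4781 x near(hi) 0.4463 y lo [-0.0204  0.0103] y hi [-0.0185  0.0103]
3 342 (np.int64(262), np.int64(282), np.int64(194), np.int64(210)) x far(lo) 0.4781 x near(hi) 0.4463 y lo [0.0165 0.0473] y hi [0.0162 0.0452]
4 317 (np.int64(286), np.int64(305), np.int64(194), np.int64(209)) x far(lo) 0.4765 x near(hi) 0.4447 y lo [0.0538 0.0832] y hi [0.0513 0.079 ]
5 286 (np.int64(310), np.int64(328), np.int64(193), np.int64(209)) x far(lo) 0.4767 x near(hi) 0.4447 y lo [0.0927 0.1197] y hi [0.0878 0.1133]
```

```bash
python3 - <<'E'
from h import *
s=np.load('wbox.npy',allow_pickle=True).item()
c,r=np.cos(.018),np.array([[np.cos(.018),-np.sin(.018)],[np.sin(.018),np.cos(.018)]])
b1=np.array([.4607,.1038])
for nm,dx,dy,z in [("front outer",-32,26,22),("front outer hi",-32,26,68),("row hi in",0,22,68),("row hi out",0,26,68),("row 40",0,24,40),("rear hi",70,24,68)]:
    p=b1+r@[dx/1e3,dy/1e3];print(nm,proj("wrist",[*p,z/1e3],s).round(0))
E
```

```text
front outer [[338. 182.]]
front outer hi [[346. 190.]]
row hi in [[342. 212.]]
row hi out [[345. 212.]]
row 40 [[338. 206.]]
rear hi [[339. 257.]]
```

```bash
python3 -m inch '[{"hand":0.4,"slide":[-3.6,-0.6,-6],"yaw":0},{"hand":0.4,"slide":[-3.6,-0.6,-12],"yaw":0},{"hand":0.4,"slide":[-3.6,-0.6,-17],"yaw":0},{"hand":0.4,"slide":[-3.6,-0.6,-20],"yaw":0},{"hand":0.4,"slide":[-3.6,-0.6,-20],"yaw":0}]'; python3 -c "
from h import *
s,im=snap('wrist','g1');print(s['tcp_pos'],yaw(s),s['gripper_width'])
cv2.imwrite('pics/g1s.png',im)"
```

```text
time_s: 3.62
tcp_pos: [0.4075, 0.2936, 0.1508]
ee_rot: [[-1.0, 0.002, -0.003], [0.002, 1.0, -0.004], [0.003, -0.004, -1.0]]
wrist_force: [-0.5, -0.3, 1.9]
gripper_width: 0.612
[0.40752681 0.29357841 0.15079217] 1.5690887841492616 0.6117874819112438
```

View pics/g1s.png

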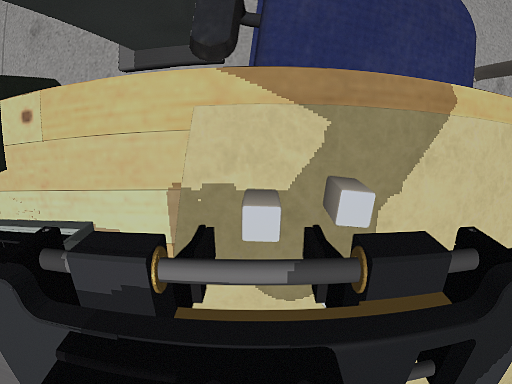

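```bash
python3 - <<'E'
from rel import *
im=cv2.imread('pics/g1.png');s=sense()
for r in relays(im,s,roi=(225,150,420,300)):print([np.round(v,1) for v in r])
E
python3 -m inch '[{"hand":0.4,"slide":[0.05,0.05,-3.9],"yaw":0},{"hand":0.4,"slide":[0.05,0.05,-3.9],"yaw":0},{"hand":0.8,"slide":[0.05,0.05,-3.9],"yaw":0},{"hand":0.8,"slide":[0.05,0.05,-3.9],"yaw":0},{"hand":0.8,"slide":[0.05,0.05,-3.9],"yaw":0},{"hand":0.8,"slide":[0.05,0.05,-3.9],"yaw":0}]'
```

```text
[np.float64(409.6), np.float64(295.9), np.float64(26.4), np.float64(26.4), np.float64(-2.0), array([260.8, 223.1])]
[np.float64(399.0), np.float64(363.7), np.float64(26.3), np.float64(26.5), np.float64(-6.4), array([354.9, 208.1])]
time_s: 4.42
tcp_pos: [0.409, 0.2967, 0.1142]
ee_rot: [[-1.0, -0.0, 0.001], [-0.0, 1.0, 0.001], [-0.001, 0.001, -1.0]]
wrist_force: [-0.4, -0.9, 4.8]
gripper_width: 0.312
```

```bash
python3 -m inch '[{"hand":0.8,"slide":[0,0,5],"yaw":0},{"hand":0.8,"slide":[0,0,10],"yaw":0},{"hand":0.8,"slide":[2,-6,10],"yaw":0.018},{"hand":0.8,"slide":[4,-12,10],"yaw":0.018},{"hand":0.8,"slide":[5.2,-17,10],"yaw":0.018},{"hand":0.8,"slide":[5.2,-19.1,10],"yaw":0.018},{"hand":0.8,"slide":[5.2,-19.1,10],"yaw":0.018},{"hand":0.8,"slide":[5.2,-19.1,10],"yaw":0.018},{"hand":0.8,"slide":[5.2,-19.1,10],"yaw":0.018}]'; python3 -c "
from h import *
s,im=snap('wrist','p1');print(s['tcp_pos'],yaw(s),s['gripper_width'])
s,im2=snap('top','p1t');print(s['tcp_pos'],yaw(s))
o=np.zeros((384,800,3),np.uint8);o[:,:512]=im;o[:270,512:]=cv2.resize(im2[150:255,190:302],(288,270));cv2.imwrite('pics/p1s.png',o)"
```

```text
time_s: 5.55
tcp_pos: [0.4607, 0.1062, 0.2132]
ee_rot: [[-1.0, -0.019, 0.0], [-0.019, 1.0, 0.0], [-0.0, 0.0, -1.0]]
wrist_force: [-0.2, 0.6, 0.3]
gripper_width: 0.319
[0.46070649 0.10621392 0.21323675] 1.5900483048343477 0.31856398629608174
[0.46067832 0.1062075  0.21321386] 1.59001173174883
```

View pics/p1s.png

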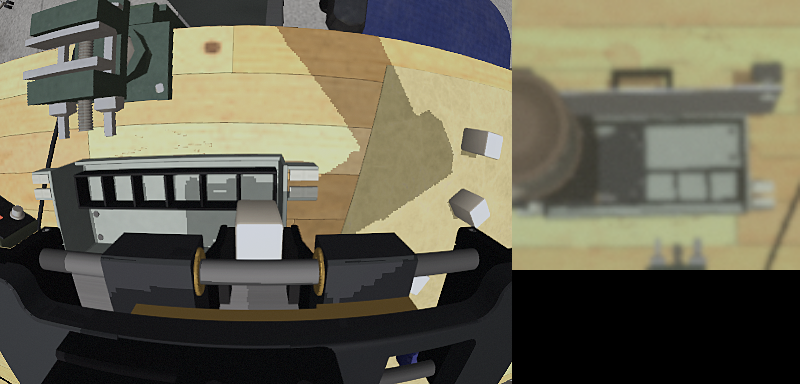

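```bash
cat > bays.py <<'E'
from h import *
def bays(im,s,ks=(2,3,4,5),b1=(.4607,.1038),a=.018,lo=75):
    m=(im.min(2)>lo).astype(np.uint8)
    cy=cam("wrist",s)[2][1]
    for k in ks:
        c=np.array(b1)+np.array([np.sin(a),-np.cos(a)])*.036*(k-1)
        q=proj("wrist",[[c[0]+dx,c[1]+dy,.019] for dx in(-.019,.019) for dy in(-.019,.019)],s)
        x0,y0=q.min(0).astype(int);x1,y1=q.max(0).astype(int)
        u,v=proj("wrist",[*c,.006],s)[0].astype(int)
        k0=np.zeros_like(m);k0[y0:y1,x0:x1]=1
        _,L=cv2.connectedComponents(m*k0,connectivity=4)
        if not L[v,u]: print(k,"none");continue
        ys,xs=np.nonzero(L==L[v,u])
        P=np.c_[xs,ys];l=cast("wrist",P,.006,s);h=cast("wrist",P,.032,s)
        p=np.percentile
        X=(p(l[:,0],97)+p(h[:,0],3))/2
        if cy>c[1]: Y=(p(h[:,1],97)+p(l[:,1],3))/2
        else: Y=(p(l[:,1],97)+p(h[:,1],3))/2
        print(k,len(xs),"meas",np.round([X,Y],4),"pred",c.round(4))
E
python3 -c "
from bays import *
im=cv2.imread('pics/p1.png');s=sense();print(s['tcp_pos']);bays(im,s,lo=70)"
```

```text
[0.46063705 0.10612784 0.21320553]
2 760 meas [0.4602 0.0676] pred [0.4613 0.0678]
3 665 meas [0.4609 0.0316] pred [0.462  0.0318]
4 545 meas [ 0.4618 -0.0042] pred [ 0.4626 -0.0042]
5 429 meas [ 0.4633 -0.0401] pred [ 0.4633 -0.0402]
```

```bash
python3 -m inch '[{"hand":0.8,"slide":[0,-0.24,0],"yaw":0},{"hand":0.8,"slide":[0,-0.24,-3],"yaw":0},{"hand":0.8,"slide":[0,-0.24,-5.5],"yaw":0},{"hand":0.8,"slide":[0,-0.24,-7.2],"yaw":0},{"hand":0.8,"slide":[0,-0.24,-7.2],"yaw":0},{"hand":0.8,"slide":[0,-0.24,-7.2],"yaw":0}]'; python3 -c "
from bays import *
s,im=snap('wrist','p2');print(s['tcp_pos'],yaw(s),s['gripper_width']);bays(im,s,lo=70)"
```

```text
time_s: 6.4
tcp_pos: [0.4606, 0.103, 0.1412]
ee_rot: [[-1.0, -0.018, -0.0], [-0.018, 1.0, -0.0], [0.0, -0.0, -1.0]]
wrist_force: [0.8, -0.2, -0.5]
gripper_width: 0.321
[0.46063542 0.1029717  0.14123767] 1.5888216215224833 0.32104887185507097
2 1214 meas [0.4609 0.0692] pred [0.4613 0.0678]
3 894 meas [0.4614 0.0317] pred [0.462  0.0318]
4 664 meas [ 0.4623 -0.0041] pred [ 0.4626 -0.0042]
5 447 meas [ 0.463  -0.0401] pred [ 0.4633 -0.0402]
```

View pics/p2.png

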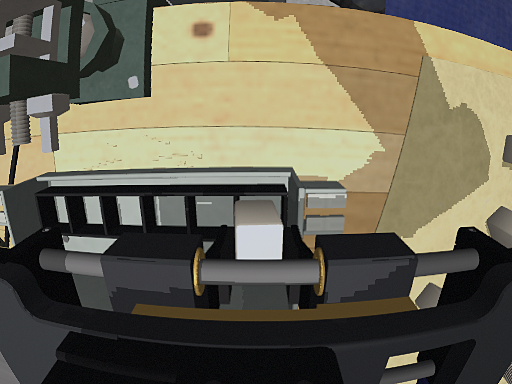

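```bash
python3 -m inch '[{"hand":0.55,"slide":[0,0.05,0],"yaw":0},{"hand":0.55,"slide":[0,0.05,0],"yaw":0},{"hand":0.55,"slide":[0,0.05,0],"yaw":0},{"hand":0.55,"slide":[0,0.05,5],"yaw":0},{"hand":0.55,"slide":[0,0.05,10],"yaw":0},{"hand":0.55,"slide":[0,0.05,10],"yaw":0},{"hand":0.55,"slide":[0,0.05,10],"yaw":0}]'; python3 -c "
from bays import *
s,im=snap('wrist','p3');print(s['tcp_pos'],yaw(s),s['gripper_width'])"
```

```text
time_s: 7.32
tcp_pos: [0.4601, 0.1032, 0.2409]
ee_rot: [[-1.0, -0.017, -0.001], [-0.017, 1.0, 0.0], [0.001, 0.0, -1.0]]
wrist_force: [-0.4, 0.4, -1.2]
gripper_width: 0.452
[0.46010584 0.10316404 0.24085946] 1.5881434685843805 0.45168830665146414
```

View pics/p3.png

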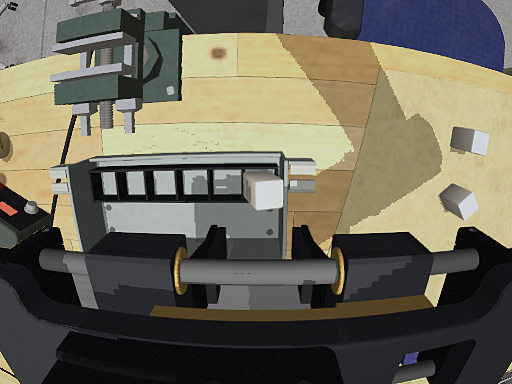

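```bash
python3 - <<'E'
from rel import *
s=sense();im=cv2.imread('pics/p3.png')
for z in(.054,.07,.08):
  for lo in(170,):
    for r in relays(im,s,lo,(235,160,290,215),z):print(z,[np.round(v,1) for v in r])
print(proj("wrist",[[.4607+dx,.1038+dy,.054] for dx in(-.014,.014) for dy in(-.014,.014)],s).round(0))
cv2.imwrite("pics/p3c.png",cv2.resize(im[155:225,225:300],None,fx=6,fy=6,interpolation=cv2.INTER_CUBIC))
s,im=snap("scene","sc3")
cv2.imwrite("pics/p3d.png",cv2.resize(im[155:265,205:325],None,fx=5,fy=5,interpolation=cv2.INTER_CUBIC))
E
```

```text
0.054 [np.float64(463.7), np.float64(112.3), np.float64(29.2), np.float64(26.4), np.float64(2.2), array([268.6, 194.1])]
0.07 [np.float64(459.1), np.float64(111.7), np.float64(27.5), np.float64(24.9), np.float64(2.2), array([268.6, 194.1])]
0.08 [np.float64(456.2), np.float64(111.3), np.float64(26.5), np.float64(23.9), np.float64(2.2), array([268.6, 194.1])]
[[246. 177.]
 [275. 178.]
 [245. 205.]
 [274. 205.]]
```

View pics/p3c.png

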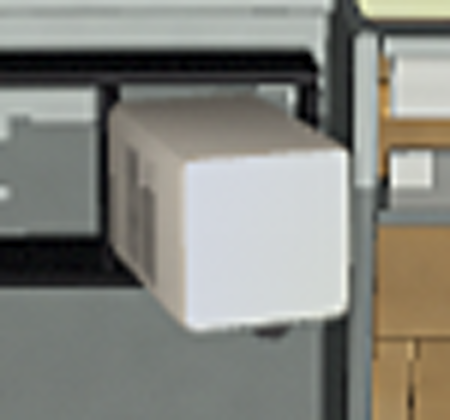

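```bash
python3 -m inch '[{"hand":1,"slide":[0.1,-0.1,0],"yaw":0},{"hand":1,"slide":[0.1,-0.1,-4],"yaw":0},{"hand":1,"slide":[0.1,-0.1,-8],"yaw":0},{"hand":1,"slide":[0.1,-0.1,-10],"yaw":0},{"hand":1,"slide":[0.1,-0.1,-10.6],"yaw":0},{"hand":1,"slide":[0.1,-0.1,-10.6],"yaw":0}]'
```

```text
time_s: 8.18
tcp_pos: [0.4617, 0.101, 0.1353]
ee_rot: [[-1.0, -0.018, -0.001], [-0.018, 1.0, -0.003], [0.001, -0.003, -1.0]]
wrist_force: [0.2, 0.7, -0.4]
gripper_width: 0.018
```

```bash
python3 -m inch '[{"hand":1,"slide":[0,0,-0.3],"yaw":0},{"hand":1,"slide":[0,0,-0.6],"yaw":0},{"hand":1,"slide":[0,0,-0.6],"yaw":0}]'
```

```text
time_s: 8.55
tcp_pos: [0.4614, 0.1025, 0.1286]
ee_rot: [[-1.0, -0.018, -0.001], [-0.018, 1.0, -0.001], [0.001, -0.001, -1.0]]
wrist_force: [0.1, -0.2, 0.1]
gripper_width: 0.004
```

```bash
python3 -m inch '[{"hand":1,"slide":[0,0,-0.2],"yaw":0},{"hand":1,"slide":[0,0,-0.3],"yaw":0},{"hand":1,"slide":[0,0,-0.35],"yaw":0},{"hand":1,"slide":[0,0,-0.35],"yaw":0}]'
```

```text
time_s: 9.05
tcp_pos: [0.4617, 0.1024, 0.1258]
ee_rot: [[-1.0, -0.018, 0.0], [-0.018, 1.0, 0.0], [-0.0, 0.0, -1.0]]
wrist_force: [-0.3, -0.4, 0.5]
gripper_width: 0.005
```

```bash
python3 -m inch '[{"hand":0.6,"slide":[0,0,6],"yaw":0},{"hand":0.6,"slide":[0,0,11.5],"yaw":0},{"hand":0.6,"slide":[0,0,11.5],"yaw":0},{"hand":0.6,"slide":[0,0,11.5],"yaw":0}]'; python3 - <<'E'
from rel import *
s,im=snap('wrist','p4');print(s['tcp_pos'],yaw(s))
for r in relays(im,s,170,(235,150,290,235),.054):print([np.round(v,1) for v in r])
s2,b=snap("scene","sc4")
o=np.zeros((500,800,3),np.uint8)
o[:,:400]=cv2.resize(im[140:240,215:295],(400,500),interpolation=cv2.INTER_CUBIC)
o[:,400:]=cv2.resize(b[165:290,210:310],(400,500),interpolation=cv2.INTER_CUBIC)
cv2.imwrite('pics/p4s.png',o)
E
```

```text
time_s: 9.55
tcp_pos: [0.4612, 0.1022, 0.2405]
ee_rot: [[-1.0, -0.017, -0.0], [-0.017, 1.0, 0.0], [0.0, 0.0, -1.0]]
wrist_force: [-1.6, -0.4, -0.2]
gripper_width: 0.358
[0.46117334 0.10222887 0.24051463] 1.5881807190232344
[np.float64(461.0), np.float64(103.4), np.float64(26.2), np.float64(25.6), np.float64(1.0), array([260., 190.])]
```

View pics/p4s.png

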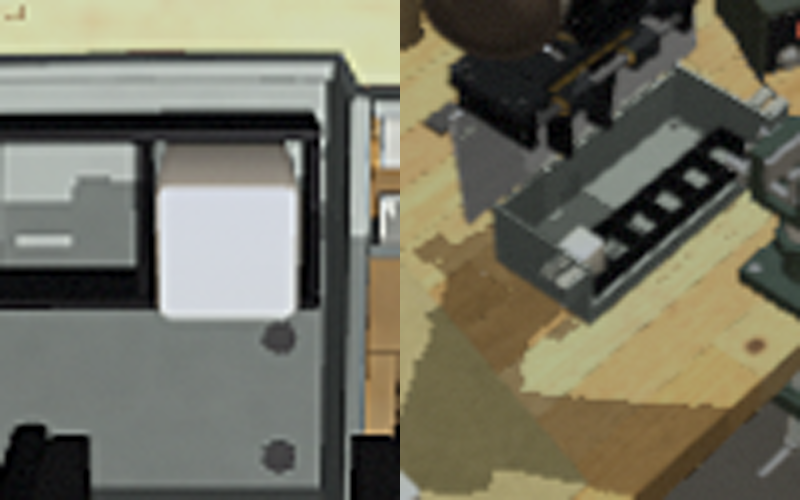

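```bash
python3 -m inch '[{"hand":0.4,"slide":[-1,6,0],"yaw":0},{"hand":0.4,"slide":[-2,12,0],"yaw":0},{"hand":0.4,"slide":[-4,18,0],"yaw":-0.1},{"hand":0.4,"slide":[-6.1,24,0],"yaw":-0.1},{"hand":0.4,"slide":[-6.1,25.8,0],"yaw":-0.1},{"hand":0.4,"slide":[-6.1,25.8,0],"yaw":-0.1},{"hand":0.4,"slide":[-6.1,25.8,0],"yaw":-0.1},{"hand":0.4,"slide":[-6.1,25.8,0],"yaw":-0.1}]'; cat > look.py <<'E'
from rel import *
import sys
s,im=snap('wrist',sys.argv[1]);print(s['tcp_pos'].round(4),"yaw",np.degrees(yaw(s)).round(1),s['gripper_width'].round(3))
for r in relays(im,s,165):
    if r[5][1]<300: print([np.round(v,1) for v in r])
E
python3 look.py r2
```

```text
time_s: 10.65
tcp_pos: [0.401, 0.359, 0.2406]
ee_rot: [[-0.996, 0.084, -0.0], [0.084, 0.996, -0.001], [0.0, -0.001, -1.0]]
wrist_force: [0.4, 0.1, 0.2]
gripper_width: 0.599Traceback (most recent call last):
  File "look.py", line 3, in <module>
    s,im=snap('wrist',sys.argv[1]);print(s['tcp_pos'].round(4),"yaw",np.degrees(yaw(s)).round(1),s['gripper_width'].round(3))
                                                                                                 ^^^^^^^^^^^^^^^^^^^^^^^^
AttributeError: 'float' object has no attribute 'round'
```

```bash
sed -i "s/s\['gripper_width'\].round(3)/round(s['gripper_width'],3)/" look.py; python3 look.py r2
```

```text
[0.4011 0.3591 0.2408] yaw 85.2 0.6
[np.float64(397.2), np.float64(361.9), np.float64(26.3), np.float64(26.4), np.float64(-5.3), array([261.3, 185.2])]
```

```bash
python3 -m inch '[{"hand":0.4,"slide":[-0.35,0.28,-5],"yaw":0},{"hand":0.4,"slide":[-0.35,0.28,-10],"yaw":0},{"hand":0.4,"slide":[-0.35,0.28,-13],"yaw":0},{"hand":0.4,"slide":[-0.35,0.28,-13],"yaw":0},{"hand":0.8,"slide":[-0.35,0.28,-13],"yaw":0},{"hand":0.8,"slide":[-0.35,0.28,-13],"yaw":0},{"hand":0.8,"slide":[-0.35,0.28,-13],"yaw":0},{"hand":0.8,"slide":[-0.35,0.28,-9],"yaw":0},{"hand":0.8,"slide":[-0.35,0.28,-4],"yaw":0},{"hand":0.8,"slide":[-0.35,0.28,-4],"yaw":0}]'
```

```text
time_s: 12.0
tcp_pos: [0.3985, 0.3651, 0.2056]
ee_rot: [[-0.997, 0.081, 0.006], [0.081, 0.997, 0.009], [-0.005, 0.009, -1.0]]
wrist_force: [-0.1, 0.4, -1.3]
gripper_width: 0.318
```

```bash
python3 -m inch '[{"hand":0.8,"slide":[1.3,-6,1],"yaw":0.1},{"hand":0.8,"slide":[2.6,-12,1],"yaw":0.1},{"hand":0.8,"slide":[4,-18,1],"yaw":0.1},{"hand":0.8,"slide":[5.2,-24,1],"yaw":0.1},{"hand":0.8,"slide":[6.4,-28,1],"yaw":0.1},{"hand":0.8,"slide":[6.4,-29.4,1],"yaw":0.1},{"hand":0.8,"slide":[6.4,-29.4,1],"yaw":0.1},{"hand":0.8,"slide":[6.4,-29.4,1],"yaw":0.1},{"hand":0.8,"slide":[6.4,-29.4,1],"yaw":0.1}]'; python3 -c "
from bays import *
s,im=snap('wrist','b2');print(s['tcp_pos'],np.degrees(yaw(s)),s['gripper_width']);bays(im,s,(3,4,5,6),lo=70)"
```

```text
time_s: 13.12
tcp_pos: [0.4611, 0.0703, 0.2107]
ee_rot: [[-1.0, -0.02, 0.0], [-0.02, 1.0, 0.0], [-0.0, 0.0, -1.0]]
wrist_force: [-0.3, 1.3, -0.7]
gripper_width: 0.317
[0.46108095 0.07030027 0.21071454] 91.12428001143361 0.31672852577998306
3 773 meas [0.4611 0.0318] pred [0.462  0.0318]
4 677 meas [ 0.4617 -0.0042] pred [ 0.4626 -0.0042]
5 549 meas [ 0.4627 -0.0401] pred [ 0.4633 -0.0402]
6 434 meas [ 0.4642 -0.0759] pred [ 0.4639 -0.0762]
```

```bash
python3 -m inch '[{"hand":0.8,"slide":[0,-0.23,0],"yaw":0},{"hand":0.8,"slide":[0,-0.23,-4],"yaw":0},{"hand":0.8,"slide":[0,-0.23,-7],"yaw":0},{"hand":0.8,"slide":[0,-0.23,-8.3],"yaw":0},{"hand":0.8,"slide":[0,-0.23,-8.3],"yaw":0},{"hand":0.8,"slide":[0,-0.23,-8.3],"yaw":0}]';python3 -m inch '[{"hand":0.55,"slide":[0,0,0],"yaw":0},{"hand":0.55,"slide":[0,0,0],"yaw":0},{"hand":0.55,"slide":[0,0,0],"yaw":0},{"hand":0.55,"slide":[0,0,5],"yaw":0},{"hand":0.55,"slide":[0,0,10],"yaw":0},{"hand":0.55,"slide":[0,0,10],"yaw":0},{"hand":0.55,"slide":[0,0,10],"yaw":0}]'; sed -i 's/im,s,165)/im,s,165,zt=float(sys.argv[2]) if len(sys.argv)>2 else .0504)/' look.py; python3 look.py b2p .054
```

```text
time_s: 13.92
tcp_pos: [0.4617, 0.0672, 0.1287]
ee_rot: [[-1.0, -0.018, 0.002], [-0.018, 1.0, 0.001], [-0.002, 0.001, -1.0]]
wrist_force: [-0.7, -0.5, -1.5]
gripper_width: 0.313
time_s: 14.8
tcp_pos: [0.4606, 0.0668, 0.2275]
ee_rot: [[-1.0, -0.017, -0.0], [-0.017, 1.0, 0.0], [0.0, 0.0, -1.0]]
wrist_force: [-0.5, -0.8, -0.3]
gripper_width: 0.45
[0.4606 0.0668 0.2275] yaw 91.0 0.45
[np.float64(474.6), np.float64(353.6), np.float64(26.6), np.float64(26.5), np.float64(39.3), array([494.4, 208.8])]
[np.float64(462.6), np.float64(67.9), np.float64(25.3), np.float64(26.4), np.float64(1.0), array([260., 196.])]
[np.float64(460.6), np.float64(103.4), np.float64(26.4), np.float64(26.7), np.float64(1.2), array([297.9, 194.5])]
[np.float64(453.7), np.float64(-27.0), np.float64(22.9), np.float64(20.2), np.float64(1.4), array([161.1, 185. ])]
[np.float64(452.6), np.float64(5.0), np.float64(21.6), np.float64(22.7), np.float64(3.0), array([189.8, 180.8])]
```

```bash
python3 -m inch '[{"hand":0.4,"slide":[0.3,6,0],"yaw":0},{"hand":0.4,"slide":[0.6,12,0],"yaw":0.16},{"hand":0.4,"slide":[1,18,0],"yaw":0.32},{"hand":0.4,"slide":[1.4,24,0],"yaw":0.48},{"hand":0.4,"slide":[1.4,29,0],"yaw":0.66},{"hand":0.4,"slide":[1.4,29,0],"yaw":0.66},{"hand":0.4,"slide":[1.4,29,0],"yaw":0.66},{"hand":0.4,"slide":[1.4,29,0],"yaw":0.66}]'; python3 look.py r3
```

```text
time_s: 15.85
tcp_pos: [0.4751, 0.3555, 0.2272]
ee_rot: [[-0.78, -0.626, -0.001], [-0.626, 0.78, -0.001], [0.002, -0.0, -1.0]]
wrist_force: [0.1, -0.2, 0.1]
gripper_width: 0.6
[0.4751 0.3555 0.2272] yaw 128.7 0.6
[np.float64(559.0), np.float64(286.9), np.float64(26.4), np.float64(26.3), np.float64(-29.5), array([154. , 214.7])]
[np.float64(475.8), np.float64(358.0), np.float64(24.6), np.float64(25.8), np.float64(38.8), array([260.5, 195.3])]
[np.float64(461.7), np.float64(101.1), np.float64(26.3), np.float64(25.2), np.float64(0.5), array([74. , 34.8])]
[np.float64(463.5), np.float64(65.7), np.float64(26.3), np.float64(26.2), np.float64(0.8), array([54.4, 22.7])]
```

```bash
python3 -m inch '[{"hand":0.4,"slide":[0.07,0.23,-4],"yaw":0},{"hand":0.4,"slide":[0.07,0.23,-9],"yaw":0},{"hand":0.4,"slide":[0.07,0.23,-11.7],"yaw":0},{"hand":0.4,"slide":[0.07,0.23,-11.7],"yaw":0},{"hand":0.8,"slide":[0.07,0.23,-11.7],"yaw":0},{"hand":0.8,"slide":[0.07,0.23,-11.7],"yaw":0},{"hand":0.8,"slide":[0.07,0.23,-11.7],"yaw":0},{"hand":0.8,"slide":[0.07,0.23,-7],"yaw":0},{"hand":0.8,"slide":[0.07,0.23,-2],"yaw":0},{"hand":0.8,"slide":[0.07,0.23,-2],"yaw":0}]'; python3 -m inch '[{"hand":0.8,"slide":[-0.3,-6,0],"yaw":0},{"hand":0.8,"slide":[-0.6,-12,0],"yaw":-0.16},{"hand":0.8,"slide":[-1,-18,0],"yaw":-0.32},{"hand":0.8,"slide":[-1.4,-24,0],"yaw":-0.48},{"hand":0.8,"slide":[-1.4,-29,0],"yaw":-0.66},{"hand":0.8,"slide":[-1.4,-32.6,0],"yaw":-0.66},{"hand":0.8,"slide":[-1.4,-32.6,0],"yaw":-0.66},{"hand":0.8,"slide":[-1.4,-32.6,0],"yaw":-0.66},{"hand":0.8,"slide":[-1.4,-32.6,0],"yaw":-0.66}]'; python3 -c "
from bays import *
s,im=snap('wrist','b3');print(s['tcp_pos'],np.degrees(yaw(s)),s['gripper_width']);bays(im,s,(4,5,6),lo=70)"
```

```text
time_s: 17.15
tcp_pos: [0.4774, 0.3609, 0.2132]
ee_rot: [[-0.778, -0.628, 0.008], [-0.628, 0.778, 0.008], [-0.011, 0.002, -1.0]]
wrist_force: [0.3, 0.5, -0.9]
gripper_width: 0.317
time_s: 18.27
tcp_pos: [0.4619, 0.034, 0.2076]
ee_rot: [[-1.0, -0.019, -0.0], [-0.019, 1.0, 0.0], [0.0, 0.0, -1.0]]
wrist_force: [-0.4, -0.0, -1.6]
gripper_width: 0.315
[0.46192793 0.03397928 0.20760537] 91.0898484909372 0.31473802252676136
4 779 meas [ 0.462  -0.0042] pred [ 0.4626 -0.0042]
5 670 meas [ 0.4626 -0.0403] pred [ 0.4633 -0.0402]
6 538 meas [ 0.4637 -0.076 ] pred [ 0.4639 -0.0762]
```

```bash
python3 -m inch '[{"hand":0.8,"slide":[0,-0.2,0],"yaw":0},{"hand":0.8,"slide":[0,-0.2,-4],"yaw":0},{"hand":0.8,"slide":[0,-0.2,-7],"yaw":0},{"hand":0.8,"slide":[0,-0.2,-8],"yaw":0},{"hand":0.8,"slide":[0,-0.2,-8],"yaw":0},{"hand":0.8,"slide":[0,-0.2,-8],"yaw":0}]';python3 -m inch '[{"hand":0.55,"slide":[0,0,0],"yaw":0},{"hand":0.55,"slide":[0,0,0],"yaw":0},{"hand":0.55,"slide":[0,0,0],"yaw":0},{"hand":0.55,"slide":[0,0,5],"yaw":0},{"hand":0.55,"slide":[0,0,10],"yaw":0},{"hand":0.55,"slide":[0,0,10],"yaw":0},{"hand":0.55,"slide":[0,0,10],"yaw":0}]'; python3 look.py b3p .054
```

```text
time_s: 19.08
tcp_pos: [0.4622, 0.0314, 0.1286]
ee_rot: [[-1.0, -0.018, 0.001], [-0.018, 1.0, 0.0], [-0.001, 0.0, -1.0]]
wrist_force: [-1.7, -1.0, -1.3]
gripper_width: 0.318
time_s: 19.95
tcp_pos: [0.4614, 0.0311, 0.2275]
ee_rot: [[-1.0, -0.017, -0.0], [-0.017, 1.0, 0.0], [0.0, 0.0, -1.0]]
wrist_force: [-1.2, -0.2, -0.9]
gripper_width: 0.452
[0.4614 0.0311 0.2275] yaw 91.0 0.452
[np.float64(463.4), np.float64(31.1), np.float64(25.3), np.float64(26.2), np.float64(1.0), array([258.7, 195.9])]
[np.float64(461.2), np.float64(103.1), np.float64(25.9), np.float64(26.8), np.float64(1.4), array([334.3, 194.6])]
[np.float64(462.3), np.float64(67.8), np.float64(26.3), np.float64(26.8), np.float64(0.7), array([297.7, 195.7])]
[np.float64(453.7), np.float64(-31.2), np.float64(21.4), np.float64(22.4), np.float64(0.4), array([189.6, 181.4])]
```

```bash
python3 -m inch '[{"hand":0.4,"slide":[1,5,0],"yaw":0},{"hand":0.4,"slide":[1.5,11,0],"yaw":-0.16},{"hand":0.4,"slide":[3,17,0],"yaw":-0.32},{"hand":0.4,"slide":[6,22,0],"yaw":-0.48},{"hand":0.4,"slide":[9.6,25.4,0],"yaw":-0.53},{"hand":0.4,"slide":[9.6,25.4,0],"yaw":-0.53},{"hand":0.4,"slide":[9.6,25.4,0],"yaw":-0.53},{"hand":0.4,"slide":[9.6,25.4,0],"yaw":-0.53}]'; python3 look.py r4
```

```text
time_s: 21.0
tcp_pos: [0.5571, 0.2841, 0.2273]
ee_rot: [[-0.871, 0.49, -0.001], [0.49, 0.871, -0.001], [0.001, -0.001, -1.0]]
wrist_force: [0.4, -0.6, 0.7]
gripper_width: 0.598
[0.5571 0.2841 0.2273] yaw 60.6 0.598
[np.float64(462.9), np.float64(65.8), np.float64(26.5), np.float64(26.4), np.float64(0.8), array([ 54.5, 213.9])]
[np.float64(461.1), np.float64(101.8), np.float64(26.5), np.float64(26.7), np.float64(1.7), array([ 71. , 198.1])]
[np.float64(558.9), np.float64(286.8), np.float64(25.7), np.float64(25.5), np.float64(-29.3), array([262.8, 193. ])]
[np.float64(199.9), np.float64(128.6), np.float64(31.2), np.float64(21.3), np.float64(41.9), array([4.4, 5.6])]
```

```bash
python3 -m inch '[{"hand":0.4,"slide":[0.15,0.25,-4],"yaw":0},{"hand":0.4,"slide":[0.15,0.25,-9],"yaw":0},{"hand":0.4,"slide":[0.15,0.25,-11.7],"yaw":0},{"hand":0.4,"slide":[0.15,0.25,-11.7],"yaw":0},{"hand":0.8,"slide":[0.15,0.25,-11.7],"yaw":0},{"hand":0.8,"slide":[0.15,0.25,-11.7],"yaw":0},{"hand":0.8,"slide":[0.15,0.25,-11.7],"yaw":0},{"hand":0.8,"slide":[0.15,0.25,-7],"yaw":0},{"hand":0.8,"slide":[0.15,0.25,-2],"yaw":0},{"hand":0.8,"slide":[0.15,0.25,-2],"yaw":0}]'; python3 -m inch '[{"hand":0.8,"slide":[-4,-2,0],"yaw":0.16},{"hand":0.8,"slide":[-8,-6,0],"yaw":0.32},{"hand":0.8,"slide":[-9.7,-11,0],"yaw":0.48},{"hand":0.8,"slide":[-9.7,-17,0],"yaw":0.53},{"hand":0.8,"slide":[-9.7,-23,0],"yaw":0.53},{"hand":0.8,"slide":[-9.7,-28.9,0],"yaw":0.53},{"hand":0.8,"slide":[-9.7,-28.9,0],"yaw":0.53},{"hand":0.8,"slide":[-9.7,-28.9,0],"yaw":0.53},{"hand":0.8,"slide":[-9.7,-28.9,0],"yaw":0.53}]'; python3 -c "
from bays import *
s,im=snap('wrist','b4');print(s['tcp_pos'],np.degrees(yaw(s)),s['gripper_width']);bays(im,s,(5,6),lo=70)"
```

```text
time_s: 22.3
tcp_pos: [0.5613, 0.2891, 0.2135]
ee_rot: [[-0.872, 0.489, 0.009], [0.489, 0.872, 0.007], [-0.005, 0.01, -1.0]]
wrist_force: [-0.1, 0.2, -1.1]
gripper_width: 0.312
time_s: 23.42
tcp_pos: [0.4624, -0.0003, 0.2076]
ee_rot: [[-1.0, -0.019, -0.0], [-0.019, 1.0, 0.0], [0.0, 0.0, -1.0]]
wrist_force: [0.5, 0.2, 0.1]
gripper_width: 0.311
[ 4.62446283e-01 -3.00262837e-04  2.07590881e-01] 91.11478505586967 0.31142310317611227
5 775 meas [ 0.4626 -0.0403] pred [ 0.4633 -0.0402]
6 682 meas [ 0.4636 -0.0761] pred [ 0.4639 -0.0762]
```

```bash
python3 -m inch '[{"hand":0.8,"slide":[0,-0.34,0],"yaw":0},{"hand":0.8,"slide":[0,-0.34,-4],"yaw":0},{"hand":0.8,"slide":[0,-0.34,-7],"yaw":0},{"hand":0.8,"slide":[0,-0.34,-8],"yaw":0},{"hand":0.8,"slide":[0,-0.34,-8],"yaw":0},{"hand":0.8,"slide":[0,-0.34,-8],"yaw":0}]';python3 -m inch '[{"hand":0.55,"slide":[0,0,0],"yaw":0},{"hand":0.55,"slide":[0,0,0],"yaw":0},{"hand":0.55,"slide":[0,0,0],"yaw":0},{"hand":0.55,"slide":[0,0,5],"yaw":0},{"hand":0.55,"slide":[0,0,10],"yaw":0},{"hand":0.55,"slide":[0,0,10],"yaw":0},{"hand":0.55,"slide":[0,0,10],"yaw":0}]'; python3 look.py b4p .054
```

```text
time_s: 24.22
tcp_pos: [0.4632, -0.0044, 0.1288]
ee_rot: [[-1.0, -0.018, 0.002], [-0.018, 1.0, 0.001], [-0.002, 0.0, -1.0]]
wrist_force: [-0.4, 0.1, -0.4]
gripper_width: 0.318
time_s: 25.1
tcp_pos: [0.4618, -0.0048, 0.2274]
ee_rot: [[-1.0, -0.017, -0.0], [-0.017, 1.0, 0.0], [0.0, 0.0, -1.0]]
wrist_force: [-0.7, 0.3, -0.2]
gripper_width: 0.45
[ 0.4618 -0.0048  0.2274] yaw 91.0 0.45
[np.float64(462.5), np.float64(67.5), np.float64(26.0), np.float64(26.8), np.float64(0.5), array([334.3, 196. ])]
[np.float64(463.3), np.float64(30.9), np.float64(25.5), np.float64(26.7), np.float64(1.2), array([296.6, 196. ])]
[np.float64(464.3), np.float64(-3.2), np.float64(26.3), np.float64(25.5), np.float64(1.0), array([260.6, 196.3])]
[np.float64(461.0), np.float64(102.8), np.float64(26.7), np.float64(26.7), np.float64(1.1), array([368.8, 194.9])]
[np.float64(454.7), np.float64(-67.2), np.float64(22.4), np.float64(21.1), np.float64(0.4), array([189.6, 181.3])]
```

```bash
python3 -m inch '[{"hand":1,"slide":[0,0,6],"yaw":0},{"hand":1,"slide":[0,2,7],"yaw":0},{"hand":1,"slide":[5,2,7],"yaw":0},{"hand":1,"slide":[10,2,7],"yaw":0},{"hand":1,"slide":[14.5,2,7],"yaw":0},{"hand":1,"slide":[14.5,2,7],"yaw":0},{"hand":1,"slide":[14.5,2,7],"yaw":0}]'; python3 - <<'E'
from h import *
s,im=snap("wrist","l0");print(s["tcp_pos"],s["gripper_width"])
s,b=snap("scene","l0s")
o=np.zeros((600,800,3),np.uint8);o[:384,:512]=im
o[:300,512:]=cv2.resize(b[60:260,220:412],(288,300),interpolation=cv2.INTER_CUBIC)
cv2.imwrite("pics/l0v.png",o)
E
```

```text
time_s: 26.02
tcp_pos: [0.6065, 0.0152, 0.2958]
ee_rot: [[-1.0, -0.018, -0.004], [-0.018, 1.0, -0.001], [0.004, -0.001, -1.0]]
wrist_force: [0.3, -0.3, -0.6]
gripper_width: 0.006
[0.60653678 0.01515345 0.29576295] 0.005995679993391349
```

View pics/l0v.png

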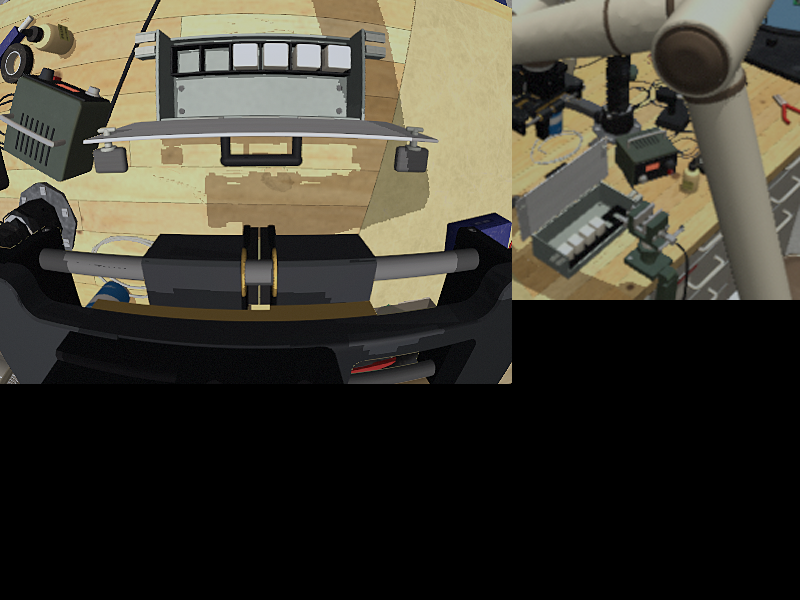

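```bash
python3 -c "
from h import *
s=sense();print(cast('wrist',[(222,160),(261,161),(300,160)],.156,s).round(4),cast('wrist',[(85,140),(262,134),(437,140)],.178,s).round(4))"
python3 -m inch '[{"hand":1,"slide":[0,0,-4],"yaw":0},{"hand":1,"slide":[0,0,-8],"yaw":0},{"hand":1,"slide":[0,0,-8],"yaw":0}]'
```

```text
[[ 0.5691 -0.0151  0.156 ]
 [ 0.5695  0.0161  0.156 ]
 [ 0.568   0.0473  0.156 ]] [[ 0.548  -0.1253  0.178 ]
 [ 0.5463  0.0162  0.178 ]
 [ 0.5426  0.1577  0.178 ]]
time_s: 26.5
tcp_pos: [0.6048, 0.015, 0.2153]
ee_rot: [[-1.0, -0.018, -0.007], [-0.018, 1.0, -0.001], [0.007, -0.001, -1.0]]
wrist_force: [-0.4, 0.3, 0.6]
gripper_width: 0.003
```

```bash
python3 -m inch '[{"hand":1,"slide":[-2,0,0],"yaw":0},{"hand":1,"slide":[-3.5,0,0],"yaw":0},{"hand":1,"slide":[-5.4,0,0],"yaw":0},{"hand":1,"slide":[-6.8,0,0],"yaw":0},{"hand":1,"slide":[-8.2,0,0],"yaw":0},{"hand":1,"slide":[-9.5,0,-0.5],"yaw":0},{"hand":1,"slide":[-10.7,0,-1.1],"yaw":0}]'; python3 -m inch '[{"hand":1,"slide":[-0.7,0,-0.6],"yaw":0},{"hand":1,"slide":[-1.4,0,-1.3],"yaw":0},{"hand":1,"slide":[-2,0,-1.9],"yaw":0},{"hand":1,"slide":[-2.6,0,-2.6],"yaw":0},{"hand":1,"slide":[-2.6,0,-2.6],"yaw":0}]'
```

```text
time_s: 27.38
tcp_pos: [0.4992, 0.0151, 0.2062]
ee_rot: [[-1.0, -0.018, -0.001], [-0.018, 1.0, -0.0], [0.001, -0.0, -1.0]]
wrist_force: [1.9, -0.8, -0.8]
gripper_width: -0.0
time_s: 28.0
tcp_pos: [0.4738, 0.0152, 0.18]
ee_rot: [[-1.0, -0.018, -0.001], [-0.018, 1.0, -0.0], [0.001, -0.0, -1.0]]
wrist_force: [1.0, -1.1, -0.9]
gripper_width: 0.004
```

```bash
python3 -m inch '[{"hand":1,"slide":[0,0,3],"yaw":0},{"hand":1,"slide":[-1.9,0,3],"yaw":0},{"hand":1,"slide":[-1.9,0,3],"yaw":0},{"hand":1,"slide":[-2,0,1.5],"yaw":0},{"hand":1,"slide":[-2.2,0,0.5],"yaw":0},{"hand":1,"slide":[-2.6,0,-0.5],"yaw":0},{"hand":1,"slide":[-2.8,0,-0.9],"yaw":0},{"hand":1,"slide":[-2.8,0,-0.9],"yaw":0}]'; python3 -m inch '[{"hand":1,"slide":[0,0,-0.2],"yaw":0},{"hand":1,"slide":[0,0,-0.3],"yaw":0},{"hand":1,"slide":[0,0,-0.4],"yaw":0},{"hand":1,"slide":[0,0,-0.4],"yaw":0}]'
```

```text
time_s: 29.0
tcp_pos: [0.4464, 0.0153, 0.1715]
ee_rot: [[-1.0, -0.018, -0.0], [-0.018, 1.0, -0.0], [0.0, -0.0, -1.0]]
wrist_force: [0.4, 1.0, 0.2]
gripper_width: 0.005
time_s: 29.5
tcp_pos: [0.4464, 0.0153, 0.168]
ee_rot: [[-1.0, -0.018, 0.0], [-0.018, 1.0, 0.0], [-0.0, 0.0, -1.0]]
wrist_force: [-2.3, -0.2, 2.5]
gripper_width: 0.007
```

```bash
python3 -m inch '[{"hand":1,"slide":[0,0,-0.1],"yaw":0},{"hand":1,"slide":[0,0,-0.2],"yaw":0},{"hand":1,"slide":[0,0,-0.2],"yaw":0}]'; python3 -m inch '[{"hand":1,"slide":[-2,0,6],"yaw":0},{"hand":0.4,"slide":[-2,0,12],"yaw":0},{"hand":0.4,"slide":[-2,0,12],"yaw":0},{"hand":0.4,"slide":[-2,0,12],"yaw":0}]'; python3 - <<'E'
from h import *
s,im=snap("wrist","l1");print(s["tcp_pos"],yaw(s))
s,b=snap("scene","l1s")
o=np.zeros((600,800,3),np.uint8);o[:384,:512]=im
o[:300,512:]=cv2.resize(b[60:260,220:412],(288,300),interpolation=cv2.INTER_CUBIC)
cv2.imwrite("pics/l1v.png",o[:384])
c,sn=np.cos(.018),np.sin(.018);h=np.array([.4622,.0138])+np.array([c,sn])*.074
for y in(130,-130): print(h+np.array([[c,-sn],[sn,c]])@[-.09,y/1e3], proj("wrist",[*(h+np.array([[c,-sn],[sn,c]])@[-.09,y/1e3]),.101],s))
E
```

```text
time_s: 29.88
tcp_pos: [0.4465, 0.0154, 0.1675]
ee_rot: [[-1.0, -0.019, 0.001], [-0.019, 1.0, -0.0], [-0.001, -0.0, -1.0]]
wrist_force: [-5.5, 0.8, 15.5]
gripper_width: 0.003
time_s: 30.38
tcp_pos: [0.4259, 0.0152, 0.2853]
ee_rot: [[-1.0, -0.017, -0.0], [-0.017, 1.0, 0.001], [0.0, 0.001, -1.0]]
wrist_force: [-0.1, -0.0, -0.2]
gripper_width: 0.258
[0.425916   0.01524571 0.28525092] 1.5881999671587677
[0.44386272 0.14349096] [[381.72219757 210.54850653]]
[ 0.44854247 -0.11646693] [[132.82639574 210.59929603]]
```

View pics/l1v.png

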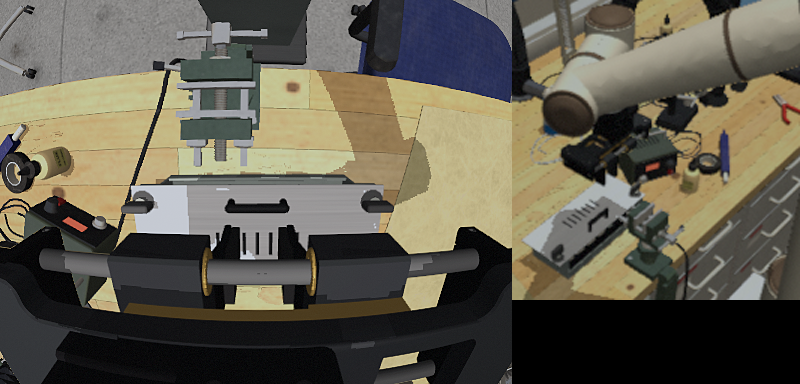

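```bash
python3 - <<'E'
from h import *
print(sense()["joints"].round(1))
a=cv2.imread("pics/p3.png");b=cv2.imread("pics/l1.png")
o=np.zeros((560,800,3),np.uint8)
o[:,:400]=cv2.resize(a[0:140,40:190],(400,560)[::1] if 0 else (400,373))[:560] if 0 else np.pad(cv2.resize(a[0:140,40:190],(400,373),interpolation=cv2.INTER_CUBIC),((0,187),(0,0),(0,0)))
o[:,400:]=np.pad(cv2.resize(b[20:170,140:290],(400,400),interpolation=cv2.INTER_CUBIC),((0,160),(0,0),(0,0)))
cv2.imwrite("pics/v.png",o[:400])
E
```

```text
[  24.     2.7  -26.2   -0.   -61.3 -113. ]
```

View pics/v.png

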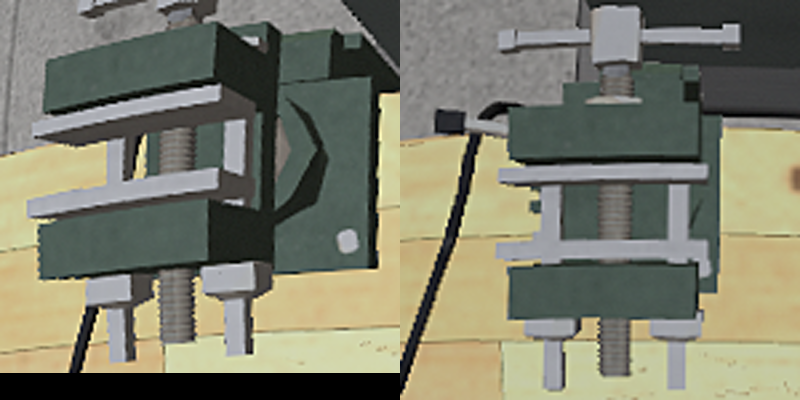

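```bash
python3 - <<'E'
from h import *
s2=sense()
s1=dict(tcp_pos=np.array([0.46010584,0.10316404,0.24085946]),ee_rot=None)
t=1.5881434685843805;c,s_=np.cos(t),np.sin(t)
s1["ee_rot"]=np.array([[-s_,c,-.001],[c,s_,0],[.001,0,-1.]])
L=[(28,208),(222,180),(122,360),(240,354),(40,280),(208,268)];R=[(97,250),(308,243),(153,388),(277,388),(110,318),(298,318)]
for l,r in zip(L,R):
    pl=np.array(l)/2.667+[40,0];pr=np.array(r)/2.667+[140,20]
    o1=cam("wrist",s1)[2];o2=cam("wrist",s2)[2]
    d1=(cast("wrist",pl,0,s1)-o1)[0];d2=(cast("wrist",pr,0,s2)-o2)[0]
    k=np.linalg.lstsq(np.c_[d1,-d2],o2-o1,rcond=None)[0]
    print(((o1+k[0]*d1+o2+k[1]*d2)/2).round(3),np.linalg.norm(o1+k[0]*d1-o2-k[1]*d2).round(4))
E
```

```text
[ 0.351 -0.051  0.148] 0.0007
[0.35  0.01  0.143] 0.0023
[ 0.398 -0.042  0.113] 0.0001
[0.398 0.001 0.113] 0.0005
[ 0.372 -0.048  0.146] 0.001
[0.373 0.008 0.146] 0.003
```

```bash
python3 -m inch '[{"hand":0.55,"slide":[0.5,2,0],"yaw":0.17},{"hand":0.55,"slide":[1,5,0],"yaw":0.35},{"hand":0.55,"slide":[1.75,8,0],"yaw":0.52},{"hand":0.55,"slide":[1.75,11,0],"yaw":0.7},{"hand":0.55,"slide":[1.75,12.8,0],"yaw":0.87},{"hand":0.55,"slide":[1.75,12.8,0],"yaw":1.05},{"hand":0.55,"slide":[1.75,12.8,0],"yaw":1.22},{"hand":0.55,"slide":[1.75,12.8,0],"yaw":1.4},{"hand":0.55,"slide":[1.75,12.8,0],"yaw":1.571},{"hand":0.55,"slide":[1.75,12.8,0],"yaw":1.571}]'; python3 -m inch '[{"hand":0.55,"slide":[0,0,-4],"yaw":0},{"hand":0.55,"slide":[0,0,-7],"yaw":0},{"hand":0.55,"slide":[0,0,-7],"yaw":0},{"hand":0.55,"slide":[0,0,-7],"yaw":0}]'; python3 - <<'E'
from h import *
s,im=snap("wrist","w0");print(s["tcp_pos"],np.degrees(yaw(s)),s["joints"].round(0),s["gripper_width"])
P=[[.4439,.1435,z] for z in(.079,.101)]+[[.4439,.1435+d,.101] for d in(-.016,.016)]
uv=proj("wrist",P,s);print(uv.round(0))
for p in uv: cv2.circle(im,tuple(int(round(v)) for v in p),2,(0,0,255),-1)
cv2.imwrite("pics/w0v.png",im)
E
```

```text
time_s: 31.72
tcp_pos: [0.4436, 0.1431, 0.2842]
ee_rot: [[0.016, -1.0, -0.003], [-1.0, -0.016, -0.002], [0.002, 0.003, -1.0]]
wrist_force: [0.2, -0.0, -0.5]
gripper_width: 0.454
time_s: 32.22
tcp_pos: [0.4445, 0.1436, 0.2165]
ee_rot: [[0.017, -1.0, 0.001], [-1.0, -0.017, 0.0], [-0.0, -0.001, -1.0]]
wrist_force: [0.2, 0.1, 0.9]
gripper_width: 0.453
[0.44451023 0.14361185 0.21645652] -179.01254390056593 [ 38.  11. -27.   0. -52. -37.] 0.45336726676118067
[[260. 206.]
 [260. 216.]
 [260. 195.]
 [259. 235.]]
```

View pics/w0v.png

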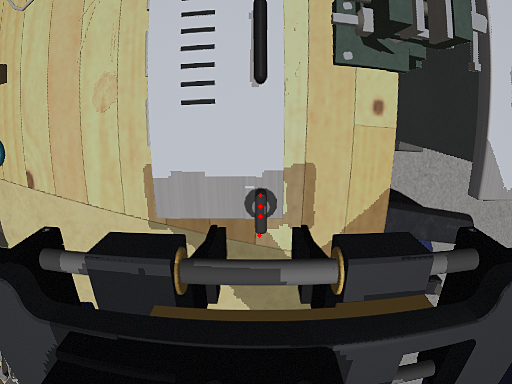

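```bash
python3 -m inch '[{"hand":0.55,"slide":[0,-0.05,-3],"yaw":0},{"hand":0.55,"slide":[0,-0.05,-5.7],"yaw":0},{"hand":0.55,"slide":[0,-0.05,-5.7],"yaw":0},{"hand":1,"slide":[0,-0.05,-5.7],"yaw":0},{"hand":1,"slide":[0,-0.05,-5.7],"yaw":0},{"hand":1,"slide":[0,-0.05,-5.7],"yaw":0},{"hand":1,"slide":[0,-0.05,-5.7],"yaw":0}]'
```

```text
time_s: 33.15
tcp_pos: [0.4435, 0.1428, 0.1591]
ee_rot: [[0.018, -1.0, -0.001], [-1.0, -0.018, 0.0], [-0.0, 0.001, -1.0]]
wrist_force: [-2.6, 1.8, 3.8]
gripper_width: 0.101
```

```bash
python3 -m inch '[{"hand":1,"slide":[0,0,-0.3],"yaw":0},{"hand":1,"slide":[0,0,-0.62],"yaw":0},{"hand":1,"slide":[0,0,-0.62],"yaw":0},{"hand":1,"slide":[0,0,-0.62],"yaw":0}]'
```

```text
time_s: 33.65
tcp_pos: [0.4436, 0.1429, 0.1533]
ee_rot: [[0.018, -1.0, -0.0], [-1.0, -0.018, -0.0], [0.0, 0.0, -1.0]]
wrist_force: [-5.4, 1.3, 8.7]
gripper_width: 0.099
```

```bash
python3 -m inch '[{"hand":1,"slide":[0,0,0],"yaw":-0.17},{"hand":1,"slide":[0,0,0],"yaw":-0.34},{"hand":1,"slide":[0,0,0],"yaw":-0.51},{"hand":1,"slide":[0,0,0],"yaw":-0.68},{"hand":1,"slide":[0,0,0],"yaw":-0.85},{"hand":1,"slide":[0,0,0],"yaw":-1.02},{"hand":1,"slide":[0,0,0],"yaw":-1.19},{"hand":1,"slide":[0,0,0],"yaw":-1.36},{"hand":1,"slide":[0,0,0],"yaw":-1.5},{"hand":1,"slide":[0,0,0],"yaw":-1.57}]'; python3 -m inch '[{"hand":1,"slide":[0,0,0],"yaw":-0.02},{"hand":1,"slide":[0,0,0],"yaw":-0.02}]'; python3 -c "
from h import *
s=sense();print(np.degrees(yaw(s)),s['moment'])"
```

```text
time_s: 34.9
tcp_pos: [0.4432, 0.1433, 0.1532]
ee_rot: [[-1.0, -0.016, -0.001], [-0.016, 1.0, 0.001], [0.001, 0.001, -1.0]]
wrist_force: [-8.1, 4.3, 9.6]
gripper_width: 0.101
time_s: 35.15
tcp_pos: [0.4432, 0.1433, 0.1532]
ee_rot: [[-1.0, 0.001, -0.001], [0.001, 1.0, 0.001], [0.001, 0.001, -1.0]]
wrist_force: [-7.3, 4.2, 10.5]
gripper_width: 0.104
89.93380690495255 [1.21333899e+00 2.26001775e+00 2.16564043e-03]
```

```bash
python3 -m inch '[{"hand":0.6,"slide":[0,0,0],"yaw":0},{"hand":0.6,"slide":[0,0,0],"yaw":0},{"hand":0.6,"slide":[0,0,0],"yaw":0},{"hand":0.6,"slide":[0,0,3],"yaw":0},{"hand":0.6,"slide":[0,0,8],"yaw":0},{"hand":0.6,"slide":[0,0,13],"yaw":0},{"hand":0.6,"slide":[0,0,13],"yaw":0}]'; python3 -m inch '[{"hand":0.6,"slide":[0,-4,0],"yaw":0.17},{"hand":0.6,"slide":[0.2,-9,0],"yaw":0.35},{"hand":0.6,"slide":[0.4,-14,0],"yaw":0.52},{"hand":0.6,"slide":[0.5,-19,0],"yaw":0.7},{"hand":0.6,"slide":[0.5,-24,0],"yaw":0.87},{"hand":0.6,"slide":[0.5,-26,0],"yaw":1.05},{"hand":0.6,"slide":[0.5,-26,0],"yaw":1.22},{"hand":0.6,"slide":[0.5,-26,0],"yaw":1.4},{"hand":0.6,"slide":[0.5,-26,0],"yaw":1.59},{"hand":0.6,"slide":[0.5,-26,0],"yaw":1.59}]'; python3 -m inch '[{"hand":0.6,"slide":[0,0,-3],"yaw":0},{"hand":0.6,"slide":[0,0,-6.5],"yaw":0},{"hand":0.6,"slide":[0,0,-6.5],"yaw":0},{"hand":0.6,"slide":[0,0,-6.5],"yaw":0}]';  python3 - <<'E'
from h import *
s,im=snap("wrist","w1");print(s["tcp_pos"],np.degrees(yaw(s)),s["joints"].round(0),s["gripper_width"])
P=[[.4485,-.1165,z] for z in(.079,.101)]+[[.4485,-.1165+d,.101] for d in(-.016,.016)]
uv=proj("wrist",P,s);print(uv.round(0))
# dark wing extents near prediction
c=uv[1].astype(int);sub=im[c[1]-45:c[1]+30,c[0]-30:c[0]+30].max(2)
ys,xs=np.nonzero(sub<55);print(np.median(xs)+c[0]-30,np.percentile(xs,[5,95])+c[0]-30,np.percentile(ys,[5,95])+c[1]-45)
E
```

```text
time_s: 36.02
tcp_pos: [0.4456, 0.1436, 0.2866]
ee_rot: [[-1.0, 0.001, 0.008], [0.001, 1.0, 0.005], [-0.008, 0.005, -1.0]]
wrist_force: [0.5, -0.1, 0.5]
gripper_width: 0.401
time_s: 37.28
tcp_pos: [0.4484, -0.1173, 0.2814]
ee_rot: [[0.015, -1.0, -0.002], [-1.0, -0.015, 0.0], [-0.0, 0.002, -1.0]]
wrist_force: [-0.3, 0.4, -0.4]
gripper_width: 0.398
time_s: 37.78
tcp_pos: [0.4496, -0.1173, 0.2184]
ee_rot: [[0.017, -1.0, 0.001], [-1.0, -0.017, -0.001], [0.001, -0.001, -1.0]]
wrist_force: [0.1, 0.1, 0.2]
gripper_width: 0.402
[ 0.44957186 -0.11730033  0.218377  ] -179.01884317815362 [  6.  11. -28.   0. -52.  -5.] 0.4017566208175265
[[260. 207.]
 [260. 216.]
 [261. 196.]
 [260. 236.]]
262.0 [254. 289.] [189. 238.]
```

```bash
python3 -m inch '[{"hand":0.6,"slide":[-0.05,0.05,-3],"yaw":0},{"hand":0.6,"slide":[-0.05,0.05,-5.8],"yaw":0},{"hand":0.6,"slide":[-0.05,0.05,-5.8],"yaw":0},{"hand":1,"slide":[-0.05,0.05,-5.8],"yaw":0},{"hand":1,"slide":[-0.05,0.05,-5.8],"yaw":0},{"hand":1,"slide":[-0.05,0.05,-5.8],"yaw":0},{"hand":1,"slide":[-0.05,0.05,-5.8],"yaw":0}]';python3 -m inch '[{"hand":1,"slide":[0,0,-0.3],"yaw":0},{"hand":1,"slide":[0,0,-0.62],"yaw":0},{"hand":1,"slide":[0,0,-0.62],"yaw":0},{"hand":1,"slide":[0,0,-0.62],"yaw":0}]'
```

```text
time_s: 38.7
tcp_pos: [0.4487, -0.1167, 0.1602]
ee_rot: [[0.018, -1.0, 0.001], [-1.0, -0.018, -0.0], [0.0, -0.001, -1.0]]
wrist_force: [-0.5, 1.1, 2.7]
gripper_width: 0.098
time_s: 39.2
tcp_pos: [0.4488, -0.1167, 0.1544]
ee_rot: [[0.019, -1.0, 0.001], [-1.0, -0.019, -0.0], [0.0, -0.001, -1.0]]
wrist_force: [-2.0, 0.9, 8.2]
gripper_width: 0.103
```

```bash
python3 -m inch '[{"hand":1,"slide":[0,0,0],"yaw":-0.17},{"hand":1,"slide":[0,0,0],"yaw":-0.34},{"hand":1,"slide":[0,0,0],"yaw":-0.51},{"hand":1,"slide":[0,0,0],"yaw":-0.68}]'; python3 -m inch '[{"hand":1,"slide":[0,0,0],"yaw":-0.17},{"hand":1,"slide":[0,0,0],"yaw":-0.34},{"hand":1,"slide":[0,0,0],"yaw":-0.51},{"hand":1,"slide":[0,0,0],"yaw":-0.68},{"hand":1,"slide":[0,0,0],"yaw":-0.82},{"hand":1,"slide":[0,0,0],"yaw":-0.91},{"hand":1,"slide":[0,0,0],"yaw":-0.91}]'; python3 -m inch '[{"hand":0.6,"slide":[0,0,0],"yaw":0},{"hand":0.6,"slide":[0,0,0],"yaw":0},{"hand":0.6,"slide":[0,0,0],"yaw":0},{"hand":0.6,"slide":[0,0,3],"yaw":0},{"hand":0.6,"slide":[-1,6,8],"yaw":0},{"hand":0.6,"slide":[-1,12,13],"yaw":0},{"hand":0.6,"slide":[-1,13,13],"yaw":0},{"hand":0.6,"slide":[-1,13,13],"yaw":0},{"hand":0.6,"slide":[-1,13,13],"yaw":0}]'; python3 - <<'E'
from h import *
s,im=snap("wrist","e");print(s["tcp_pos"],np.degrees(yaw(s)))
for z,n in((.083,"locked 3mm in"),):
  for P in([.4439,.1435],[.4485,-.1165]):
    uv=proj("wrist",[[P[0]+d,P[1],.098] for d in(-.016,.016)],s);print(uv.round(0))
o=np.zeros((560,800,3),np.uint8)
o[:288,:800]=cv2.resize(im[150:250,100:420],(800,250)).repeat(1,0) if 0 else np.pad(cv2.resize(im[150:250,100:420],(800,250),interpolation=cv2.INTER_CUBIC),((0,38),(0,0),(0,0)))
b=capture("scene");t=capture("top")
o[260:560,:400]=cv2.resize(b[140:260,205:365],(400,300),interpolation=cv2.INTER_CUBIC)
o[260:560,400:]=cv2.resize(t[90:255,90:310],(400,300),interpolation=cv2.INTER_CUBIC)
cv2.imwrite("pics/e_v.png",o)
E
```

```text
time_s: 39.7
tcp_pos: [0.4487, -0.1167, 0.1544]
ee_rot: [[-0.619, -0.786, 0.001], [-0.786, 0.619, -0.0], [-0.0, -0.001, -1.0]]
wrist_force: [-2.5, 0.6, 9.2]
gripper_width: 0.102
time_s: 40.58
tcp_pos: [0.4486, -0.1165, 0.1543]
ee_rot: [[-1.0, 0.001, 0.001], [0.001, 1.0, -0.0], [-0.001, -0.0, -1.0]]
wrist_force: [-2.5, 2.4, 8.8]
gripper_width: 0.101
time_s: 41.7
tcp_pos: [0.4378, 0.013, 0.2825]
ee_rot: [[-1.0, 0.001, -0.002], [0.001, 1.0, -0.0], [0.002, -0.0, -1.0]]
wrist_force: [-0.6, -0.6, -0.5]
gripper_width: 0.401
[0.4377801  0.01297204 0.28247387] 89.92652000242961
[[387. 182.]
 [383. 212.]]
[[132. 187.]
 [136. 216.]]
```

View pics/e_v.png

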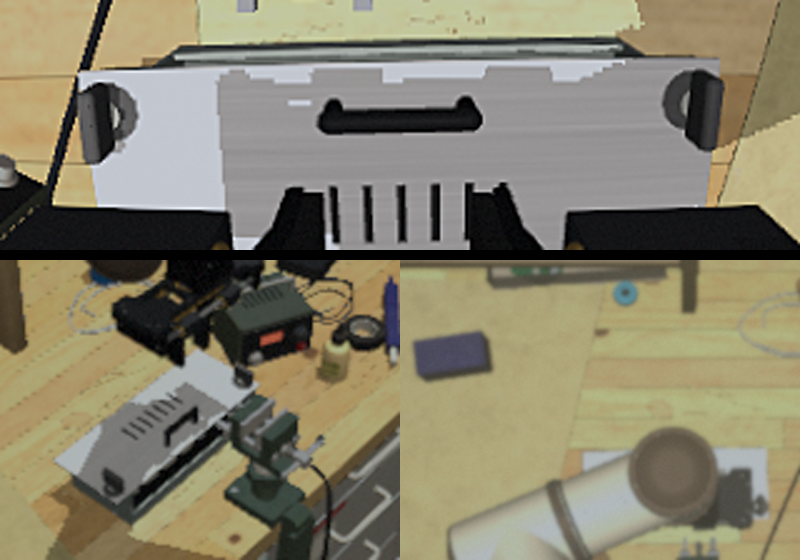

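```bash
python3 -c "
from station import *
finish_job()"
```

```text
the job is handed in; nothing more can be done
```

The job is handed in at about 42 s on the robot's clock; the station gives no verdict, so the result rests on my own checks.

- **Relays:** I found four on the mat and stood them in bays 1 to 4. The first one landed tilted after it dropped into bay 1. It stood upright after I brought the closed fingertips down over it, with no press force felt. The last wrist-camera measurement before the lid closed put all four tops within about 2 mm of the bay middles and about 1° off square. That check assumed seated height and did not measure it separately.
- **Lid:** I pushed it shut from behind its handle, then pressed the handle down. It met a hard stop at 15 N, with the bar at its shut height.
- **Studs:** I gripped, pushed in about 6 mm, turned clockwise about 91° and released each one. The last picture shows both wings pointing front to rear and the lid flat. I could not measure directly how far each stud sprang back into its notch.
- **Bystanders:** The arm went nowhere near the flux bottle, the tape or the navy case. I compared their final positions only by eye: the case looked where it started, and I made no start/end comparison for the bottle or tape.
- **Finish:** The gripper ended about 11 cm above the lid handle, touching nothing. No check disagreed with another.

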